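Put the power adapters away and lock their drawer with the T-bolt

TASK

Put every black power adapter on the bench, large or slim (three or four of them), into the drawer of the low grey unit, push the drawer fully home, then pass the T-bolt from its holder down through the slot in the unit's top until its collar rests on the top, and turn it a quarter turn so that it cannot be lifted out. The drawer is only ajar at first and must be pulled out to load it; do not knock over the dropper bottle by the oscilloscope.

Things in the scene. Friction and masses are not known exactly. Their poses are not given: they have to be found in the camera images.
- brick_a: large black ribbed power adapter, 46 (x) x 93 (y) x 31 (z) mm, 0.2 kg; origin at the centre of its underside, y along its length. Starts flat on the bench. May be absent.
- brick_b: second large adapter, just like brick_a. May be absent.
- slim_a: slim black power adapter, 26 (x) x 69 (y) x 20 (z) mm, 0.09 kg; origin at the centre of its underside, y along its length. Starts flat on the bench. May be absent.
- slim_b: second slim adapter, just like slim_a. May be absent.
- unit: low grey steel drawer unit, fixed to the bench, 165 (x) x 300 (y) x 77 (z) mm, one drawer; origin at the centre of its underside, front towards its own -x. The drawer slides along its own -x.
- drawer (a joint): travel of the unit's drawer in m: 0 fully shut, 0.135 fully out, starts ajar. Slides with about 1.5 N of friction and stays where it is left.
- drawer_floor (a point): middle of the drawer's inner floor, 12 mm above the bench, moves with it, axes as the unit's. The tray reaches 75 mm before and behind it (x), 130 mm to either side (y); side and back walls 20 mm high above the floor, the 8 mm thick front 58 mm; the unit's roof 59 mm. Fully out, x = -75 to +60 mm is open from above, except for the keeper.
- keeper (a point): middle of the keeper: a steel bracket behind the drawer's front, 42 (x) x 64 (y) x 4 mm, its underside 52 mm above the drawer's floor, x = -75 to -33 mm, y = -87 to -23 mm of drawer_floor, with an opening for the T-head. Moves with the drawer; adapters cannot be lowered through it but may reach under it.
- pull_bar (a point): middle of the drawer's pull bar: a round bar 10 mm thick, 100 mm long along the unit's y, 55 mm above the bench, 40 mm before the drawer's front face; moves with the drawer. It can be pinched from above (across x).
- slot (a point): centre of the slot in the unit's top face, at the upper surface (77 mm above the bench), axes as the unit's. 17 mm wide (x), 42 mm long (y), through a 6 mm roof. With the drawer home the opening of the keeper (34 mm wide in x, 48 mm in y) lies below it; with the drawer more than a few mm out the keeper is in the way.
- bolt_holder: black block 34 (x) x 66 (y) x 34 (z) mm fixed on the unit's top, with an upright pocket 16 x 42 mm (long along its y), 30 mm deep, in which the T-bolt stands; origin at the centre of its underside.
- t_bolt: loose steel T-bolt, 76 mm tall, 0.12 kg, upright in its holder. Origin on its axis at the underside of its collar (disc 30 mm across, 5 mm thick), z up. Above the collar: 12 mm stem and black handle bar 60 (x) x 12 (y) x 14 (z) mm, centred 42 mm above the origin. Locked: collar on the unit's top at the slot, handle along the unit's x.
- bolt_head (a point): centre of the T-head at the bolt's foot, 22 mm below its origin: 36 (x) x 10 (y) x 10 (z) mm, parallel to the handle bar, on a 10 mm shank; it passes the slot only lengthwise.
- dropper_bottle: white plastic dropper bottle with red cap, 35 mm across, 95 mm tall, stands loose on the bench near the oscilloscope; origin at the centre of its underside. Must stay standing.

How it is judged:
By the outcome, as a careful person would: the job done as asked, in the order asked, and still so for the second after the job is handed in, with the robot touching nothing.
Of brick_a, brick_b, slim_a, slim_b only 3 to 4 are there at a start; the rules pass over those that are not, and their reading is None.
At some moment in a run one of brick_a, brick_b, slim_a, slim_b may be knocked a few centimetres aside while the robot is not near it.
It also fails if it takes over 208 s, if anything falls off the work surface, if the arm or the gripper's body presses on something with over 40 N, if the wrist force passes 120 N, or if a joint passes its speed limit or range.

ROBOT

A 6-joint arm with a two-finger parallel gripper is mounted at the origin on a cart in front of the work surface, level with it; the furniture and walls round the work are solid. World frame = base frame: x ahead of the robot, y to its left, z up, the work surface at z = 0. Lengths are in m, angles in rad, forces in N, time in s.
With the tool pointing down it reaches from about 0.25 to 0.775 m from the base axis. Payload 4 kg.
Tool frame: the origin (TCP) lies at the very end of the fingers, on their centre line; the grasp point (between the pads) lies 19 mm behind it; z points along the fingers, y is the line along which they close (so a half turn about z gives the same grasp; the last joint's range is limited). The gripper opens to 94 mm and grips with 3 to 60 N. Pads are 16 mm wide; open, the fingers measure 119 mm over their backs; the gripper's body (75 mm by 177 mm) begins 78 mm behind the grasp point.
Start: joints at [-1.272, 0.087, 1.371, -0, 1.684, -0.103], TCP at [0.215, -0.506, 0.206] pointing down, gripper open.
Joint ranges: [-3.1, 3.1], [-0.76, 2.03], [0.27, 2.55], [-1.08, 4.22], [0.17, 2.65], [-2.57, 2.57]. Speed limits (rad/s): [2.79, 2.79, 3.14, 3.14, 3.14, 3.14].

INTERFACE

Orientations are given as [roll, pitch, yaw] about the fixed x, y, z axes, in that order (R = Rz(yaw) Ry(pitch) Rx(roll)).
In Python, from bench import robot, vision gives the robot as it stands.
- The arm moves only by the shell command python3 -m crank 'ROWS'. ROWS is JSON, a list of rows, each a list of 3 entries, a list of its own where there are three numbers: the closure, from 0 (fully open) to 1 (shut), then the shift along the tool's x, y, z in m, then the turn, a rotation vector about the tool's x, y, z in degrees. A call has 1 to 8 rows; each row shifts and turns the commanded pose from where the row before left it, along the tool's axes as they then stand; what a row does not reach is not made up. A row lasts 1/10 s, in which the tool goes at most 50 mm and 8.59 degrees, less where a joint would pass 70% of its speed; a pose out of reach is approached as far as the arm can. A call with a gripper value outside its range is refused whole. The fingers move at their own pace and stop on an object; the grip force is fixed at half the most. Time passes only in rows, so rows that do not move let the fingers close. It gives the time, the measured TCP pose, the force, the opening and the grip force at its end, in the units of the state.
- robot.get_obs(): the state, without advancing time (a new reading comes with each control period).
- vision.snapshot(name): name is "scene" or "top"; returns a dict with "color" (420x560x3 uint8, red, green, blue), "z_map" (420x560 float32, m along the optical axis (not along the pixel's ray), 0 where there is no reading), "fx", "fy", "cx", "cy" (pixels), "R" (3x3) and "t" (3): a world point X has camera coordinates R X + t. Camera axes: x right, y down, z forward; pixel columns grow to the right and rows downward; lengths in m; the calibration is good to about 2 mm. A picture is of the moment at which its call begins.
- robot.close_job(): hands the job in; it is judged then, once.
The state is a dict: "time": time; "joint_positions": joint angles; "qvel": joint speeds; "joint_torque": joint torques, N m; "tool_pos": TCP position; "ee_rot": TCP orientation; "wrist_force": force on the tool from outside, world axes, zero at the start; "wrist_torque": the same for the moment, N m; "width": finger opening in m; "finger_force": force on a finger pad.
Only numpy, scipy, OpenCV 4.12 (cv2) and the standard library are available. Lean on these libraries where they do the work, as an engineer would, in place of code of your own. Each camera call takes 0.05 s, during which the arm holds its last target. There are 200 camera calls.

## Working session

There is one attempt and no reset: what is moved stays moved. The work goes in short steps, Python scripts to look and compute and a shell command to move; the robot and the scene stay as the last step left them, time stands still between calls to the robot, and variables do not carry over. Pictures are saved under pics/ and viewed, at most 14 in all, crops included, and the job is handed in when it is done.

```bash
ls; mkdir -p pics
python3 - <<'E'
from bench import robot, vision
import cv2, numpy as np
for n in ("scene","top"):
    s=vision.snapshot(n); cv2.imwrite(f"pics/{n}0.png",s["color"][:,:,::-1])
    np.savez(f"{n}0.npz",**s); print(n,s["fx"],s["cx"],s["cy"],np.round(s["R"],3).tolist(),np.round(s["t"],3), np.round(-s["R"].T@s["t"],3))
o=robot.get_obs(); print(o)
E
```

```text
pics
scene 532.9098499406323 269.1314188905098 211.45040809862837 [[-0.85, -0.526, -0.021], [-0.295, 0.509, -0.809], [0.436, -0.681, -0.588]] [0.486 0.228 1.231] [-0.056  0.979  0.918]
top 487.31700841932144 268.98725661203224 204.18852815971692 [[-0.025, -0.999, -0.023], [-0.998, 0.026, -0.065], [0.066, 0.022, -0.998]] [0.086 0.536 1.264] [0.453 0.044 1.298]
{'time': 0.1, 'joint_positions': array([-1.27207686e+00,  8.78882656e-02,  1.37205419e+00, -2.11631330e-05,
        1.68361326e+00, -1.03119035e-01]), 'qvel': array([-7.07178707e-04, -2.28778965e-03, -4.13569578e-03, -9.36050582e-04,
       -9.62666204e-05,  3.50170718e-04]), 'joint_torque': array([ 2.59180058e-03, -3.41254342e+01, -3.03300548e+01,  7.22238561e-02,
        3.05058213e-02, -9.90691569e-05]), 'tool_pos': array([ 0.21494746, -0.50573364,  0.20444213]), 'ee_rot': array([-3.13963786e+00, -1.81148724e-04,  4.01835962e-01]), 'wrist_force': array([-0.20506058, -0.72460242, -0.27214805]), 'wrist_torque': array([ 0.00321501, -0.02765856, -0.04103414]), 'finger_force': 0.0, 'width': 0.09416309845033739}
```

View pics/scene0.png

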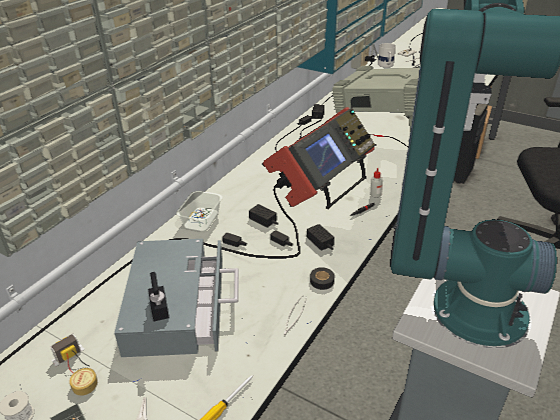

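View pics/top0.png

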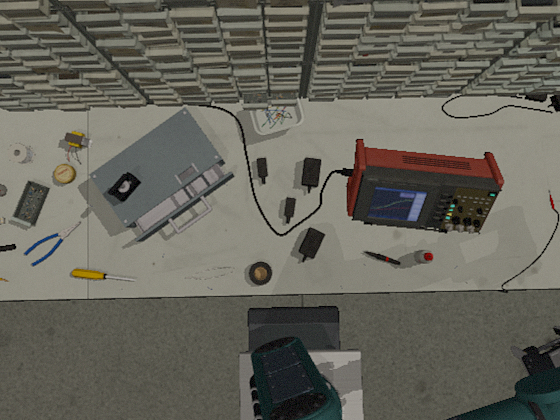

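The scene view shows the unit at left, its drawer ajar with the pull bar at about (230,285), and the bolt in its holder at (155,300). The top view shows four adapters: large at (312,172) and (311,244), slim at (262,170) and (289,209). The bottle is at (425,257).

```bash
cat > h.py <<'E'
import numpy as np, cv2
from bench import robot, vision
def snap(n): return vision.snapshot(n)
def cloud(s):
    v,u=np.mgrid[:420,:560]; z=s["z_map"]
    c=np.stack([(u-s["cx"])/s["fx"]*z,(v-s["cy"])/s["fy"]*z,z],-1)
    w=(c-s["t"])@s["R"]; w[z==0]=np.nan; return w
def ray(s,uv,h):
    uv=np.atleast_2d(np.asarray(uv,float)); d=np.c_[(uv-[s["cx"],s["cy"]])/[s["fx"],s["fy"]],np.ones(len(uv))]@s["R"]
    o=-s["R"].T@s["t"]; return o+d*((h-o[2])/d[:,2:])
def proj(s,X):
    c=np.atleast_2d(X)@s["R"].T+s["t"]; return c[:,:2]/c[:,2:]*[s["fx"],s["fy"]]+[s["cx"],s["cy"]]
def rect(P):
    """min area rect of xy points (mm scale): centre, long, short, yaw of long side (deg)"""
    (c,wh,a)=cv2.minAreaRect((P[:,:2]*1000).astype(np.float32))
    if wh[0]<wh[1]: wh=wh[::-1]; a+=90
    return np.array(c)/1000,np.round(wh,1),(a+90)%180-90
def adapters(s,w):
    dark=(s["color"].max(2)<75)
    m=dark&(w[...,2]>.010)&(w[...,2]<.05)&(w[...,0]>.2)&(w[...,0]<.8)&(abs(w[...,1])<.5)
    m=cv2.morphologyEx(m.astype(np.uint8),cv2.MORPH_OPEN,np.ones((3,3)))
    n,l,st,_=cv2.connectedComponentsWithStats(m)
    for i in range(1,n):
        if st[i,4]<60: continue
        P=w[l==i]; zt=np.percentile(P[:,2],80); T=P[P[:,2]>zt-.005]
        if len(T)<30: continue
        c,wh,a=rect(T); print("blk",np.round(c,4),wh,round(a,1),"ztop",round(zt,4),"px",st[i,:5])
E
python3 - <<'E'
from h import *
for n in("top","scene"):
    s=np.load(n+"0.npz"); w=cloud(s); print(n); adapters(s,w)
    m=(w[...,2]>.072)&(w[...,2]<.082)&(w[...,1]>.05)&(w[...,0]>.2)&(w[...,0]<.85)
    nn,l,st,ce=cv2.connectedComponentsWithStats(m.astype(np.uint8)); i=1+st[1:,4].argmax()
    P=w[l==i]; print("unit",rect(P),st[i],np.median(P[:,2])); 
    U=w[(w[...,2]>.1)&(w[...,2]<.2)&(w[...,1]>.1)&(w[...,1]<.6)&(w[...,0]>.3)&(w[...,0]<.7)]
    for lo,hi in((.105,.116),(.116,.14),(.14,.2)):
        Q=U[(U[:,2]>lo)&(U[:,2]<hi)]
        if len(Q)>5: print("holder/bolt",lo,rect(Q),len(Q),Q[:,2].max())
    B=w[(w[...,2]>.05)&(w[...,2]<.12)&(w[...,1]>-.45)&(w[...,1]<-.2)&(w[...,0]<.55)&(w[...,0]>.2)]
    print("bottle?",len(B),np.median(B,0) if len(B) else 0)
s=np.load("top0.npz"); c=s["color"][90:260,70:250]; cv2.imwrite("pics/c1.png",cv2.resize(c,None,fx=4.2,fy=3.5,interpolation=3)[:590,:,::-1])
E
```

```text
top
blk [0.6277 0.0894] [66.6 24. ] -1.4 ztop 0.0221 px [257 158  10  26 193]
blk [ 0.6196 -0.0397] [71.8 43.5] -8.5 ztop 0.0323 px [301 158  20  30 473]
blk [0.5227 0.0196] [61.1 24.2] -9.7 ztop 0.022 px [284 198  11  25 191]
blk [ 0.4341 -0.035 ] [70.8 43.7] -27.8 ztop 0.0323 px [299 228  25  31 493]
blk [0.3588 0.0998] [57.6 57.3] 89.8 ztop 0.0211 px [249 262  23  23 276]
unit (array([0.63628748, 0.3584718 ]), array([300.9, 168.3]), -56.152259826660156) [  89  107  133  121 6650] 0.07755977536111008
holder/bolt 0.105 (array([0.5836637 , 0.42668805]), array([68.4, 33.2]), -37.94083023071289) 190 0.11596368787471178
holder/bolt 0.116 (array([0.58414362, 0.42152814]), array([58.6, 18.2]), -41.078147888183594) 61 0.13560482935073645
holder/bolt 0.14 (array([0.58538806, 0.42809921]), array([59. , 13.2]), -41.65335464477539) 156 0.16590509564896588
bottle? 807 [ 0.47110532 -0.3114144   0.1108848 ]
scene
blk [ 0.6189 -0.0385] [76. 49.] -8.2 ztop 0.0305 px [249 205  27  20 344]
blk [ 0.432  -0.0362] [73.3 43.6] -27.6 ztop 0.0305 px [307 225  27  23 391]
blk [0.5257 0.0188] [53.5 27.3] -9.1 ztop 0.0206 px [273 231  15  13 129]
blk [0.6302 0.0894] [60.7 28. ] 2.4 ztop 0.0205 px [223 233  20  11 139]
blk [0.367  0.0906] [57.1 31.3] 43.2 ztop 0.0205 px [310 268  23  11  96]
blk [0.3364 0.1071] [43.3 19.4] 72.5 ztop 0.0197 px [321 276  13  11  85]
unit (array([0.63678894, 0.35494855]), array([306.6, 166.5]), -55.97109603881836) [ 114  239   89   96 6026] 0.07628155294955774
holder/bolt 0.105 (array([0.58418365, 0.42587619]), array([69.9, 33.9]), -42.207801818847656) 277 0.11599483578702363
holder/bolt 0.116 (array([0.58255225, 0.42657657]), array([26.1, 24.9]), 64.24789428710938) 46 0.1263110236045922
holder/bolt 0.14 (array([0.58378607, 0.42616382]), array([59. , 11.9]), -42.364620208740234) 137 0.16160688932618086
bottle? 660 [ 0.46973996 -0.3186525   0.10610603]
```

View pics/c1.png

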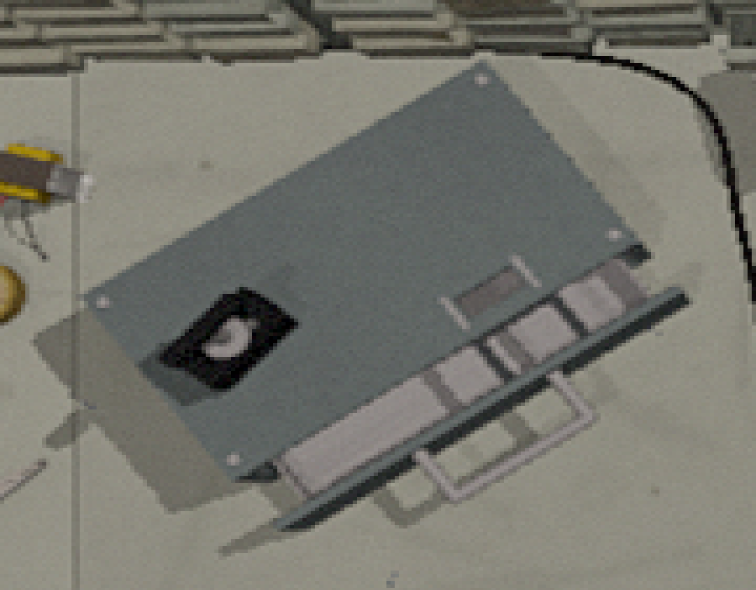

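The crop shows the slot at about (490,292), i.e. full-image (187,173), and the bolt holder at (230,340). The pull bar runs from (455,495) to (590,415).

```bash
cat >> h.py <<'E'
UC=np.array([.6365,.357]); UY=np.radians(33.9)
def tou(P): 
    d=np.atleast_2d(P)[:,:2]-UC; c,s=np.cos(UY),np.sin(UY); return np.c_[d[:,0]*c+d[:,1]*s,-d[:,0]*s+d[:,1]*c]
def tow(p): c,s=np.cos(UY),np.sin(UY); return UC+np.array([c*p[0]-s*p[1],s*p[0]+c*p[1]])
def plan(x,y,z,yawdeg,frm=None):
    """turn about tool z (deg), then shift in tool axes (mm) after that turn"""
    o=robot.get_obs(); p=o["tool_pos"]; r,pt,yw=o["ee_rot"]; yw=np.degrees(yw)
    a=np.radians(yawdeg); dx,dy=x-p[0],y-p[1]
    turn=-((yawdeg-yw+180)%360-180); j6=np.arctan2(y,x)+np.pi/2-a
    print("turn %.1f shift x %.1f y %.1f z %.1f mm | reach %.3f j6 %.2f"%(turn,1e3*(dx*np.cos(a)+dy*np.sin(a)),1e3*(dx*np.sin(a)-dy*np.cos(a)),1e3*(p[2]-z),np.hypot(x,y),(j6+np.pi)%(2*np.pi)-np.pi))
E
python3 - <<'E'
from h import *
for n in("top","scene"):
    s=np.load(n+"0.npz"); w=cloud(s); P=w.reshape(-1,3); P=P[~np.isnan(P[:,0])]; u=tou(P)
    q=(u[:,0]>-.26)&(u[:,0]<-.085)&(abs(u[:,1])<.16)
    m=q&(P[:,2]>.045)&(P[:,2]<.08)
    U=u[m];Z=P[m,2]
    h,e=np.histogram(U[:,0],np.arange(-.22,-.084,.005)); print(n,list(zip(np.round(e,3),h)))
    b=m&(u[:,0]<U[:,0].min()+.012); print("bar",u[b].mean(0),np.ptp(u[b],axis=0),P[b,2].max(),np.median(P[b],0))
    sl=(abs(u[:,0]+.053)<.012)&(abs(u[:,1]+.055)<.035)&(P[:,2]<.074); print("slot",u[sl].mean(0),u[sl].min(0),u[sl].max(0),sl.sum(),np.median(P[sl,2]))
plan(.215,-.506,.206,0)
E
```

```text
top [(np.float64(-0.22), np.int64(0)), (np.float64(-0.215), np.int64(0)), (np.float64(-0.21), np.int64(0)), (np.float64(-0.205), np.int64(0)), (np.float64(-0.2), np.int64(0)), (np.float64(-0.195), np.int64(0)), (np.float64(-0.19), np.int64(0)), (np.float64(-0.185), np.int64(0)), (np.float64(-0.18), np.int64(0)), (np.float64(-0.175), np.int64(14)), (np.float64(-0.17), np.int64(86)), (np.float64(-0.165), np.int64(70)), (np.float64(-0.16), np.int64(14)), (np.float64(-0.155), np.int64(16)), (np.float64(-0.15), np.int64(14)), (np.float64(-0.145), np.int64(14)), (np.float64(-0.14), np.int64(16)), (np.float64(-0.135), np.int64(17)), (np.float64(-0.13), np.int64(191)), (np.float64(-0.125), np.int64(258)), (np.float64(-0.12), np.int64(104)), (np.float64(-0.115), np.int64(13)), (np.float64(-0.11), np.int64(14)), (np.float64(-0.105), np.int64(13)), (np.float64(-0.1), np.int64(11)), (np.float64(-0.095), np.int64(14)), (np.float64(-0.09), np.int64(12))]
bar [-1.65758497e-01 -5.22969341e-05] [0.01185069 0.10972566] 0.06705260092678933 [0.4986613  0.26460054 0.05948753]
slot [-0.04760164 -0.0495208
[... 609 characters left out ...]
np.float64(-0.145), np.int64(15)), (np.float64(-0.14), np.int64(16)), (np.float64(-0.135), np.int64(20)), (np.float64(-0.13), np.int64(249)), (np.float64(-0.125), np.int64(198)), (np.float64(-0.12), np.int64(13)), (np.float64(-0.115), np.int64(13)), (np.float64(-0.11), np.int64(14)), (np.float64(-0.105), np.int64(15)), (np.float64(-0.1), np.int64(17)), (np.float64(-0.095), np.int64(17)), (np.float64(-0.09), np.int64(27))]
bar [-0.16807683  0.00516297] [0.01151838 0.11052623] 0.06376047803088687 [0.49207845 0.27058111 0.05826048]
slot [-0.05499025 -0.06122499] [-0.06413714 -0.0886144 ] [-0.04288063 -0.02042041] 25 0.07310441814233011
turn 23.0 shift x 0.1 y 0.3 z -1.6 mm | reach 0.550 j6 0.40
```

Run:
```python
from h import *
x,y=tow([-.167,.002]); print(x,y); plan(x,y,.14,123.9)
```

```text
0.4967724581711142 0.2655165913705825
turn -100.9 shift x 483.0 y 664.1 z 64.4 mm | reach 0.563 j6 -0.10
```

```bash
cat > /dev/null; 
python3 -m crank '[[0.68,[0,0,0],[0,0,-8.4]],[0.68,[0,0,0],[0,0,-8.4]],[0.68,[0,0,0],[0,0,-8.4]],[0.68,[0,0,0],[0,0,-8.4]],[0.68,[0,0,0],[0,0,-8.4]],[0.68,[0,0,0],[0,0,-8.4]],[0.68,[0,0,0],[0,0,-8.4]],[0.68,[0,0,0],[0,0,-8.4]]]' >/dev/null
python3 -m crank '[[0.68,[0,0,0],[0,0,-8.4]],[0.68,[0,0,0],[0,0,-8.4]],[0.68,[0,0,0],[0,0,-8.4]],[0.68,[0,0,0],[0,0,-8.4]],[0.68,[0.0268,0.0369,0],[0,0,0]],[0.68,[0.0268,0.0369,0],[0,0,0]],[0.68,[0.0268,0.0369,0],[0,0,0]],[0.68,[0.0268,0.0369,0],[0,0,0]]]'
python3 -m crank '[[0.68,[0.0268,0.0369,0],[0,0,0]],[0.68,[0.0268,0.0369,0],[0,0,0]],[0.68,[0.0268,0.0369,0],[0,0,0]],[0.68,[0.0268,0.0369,0],[0,0,0]],[0.68,[0.0268,0.0369,0],[0,0,0]],[0.68,[0.0268,0.0369,0],[0,0,0]],[0.68,[0.0268,0.0369,0],[0,0,0]],[0.68,[0.0268,0.0369,0],[0,0,0]]]'
python3 -m crank '[[0.68,[0.0268,0.0369,0.01],[0,0,0]],[0.68,[0.0268,0.0369,0.01],[0,0,0]],[0.68,[0.0268,0.0369,0.01],[0,0,0]],[0.68,[0.0268,0.0369,0.01],[0,0,0]],[0.68,[0.0268,0.0369,0.01],[0,0,0]],[0.68,[0.0268,0.0369,0.01],[0,0,0]],[0.68,[0,0,0],[0,0,0]],[0.68,[0,0,0],[0,0,0]]]'
python3 -c "
from h import *
x,y=tow([-.167,.002]); plan(x,y,.040,123.9)"
```

```text
time: 1.7
tool_pos: [0.2781, -0.3332, 0.2048]
ee_rot: [3.141, -0.001, 2.16]
wrist_force: [1.1, 0.3, -0.4]
width: 0.0295
finger_force: 0.0
time: 2.5
tool_pos: [0.4039, 0.0093, 0.2052]
ee_rot: [-3.141, 0.0, 2.161]
wrist_force: [1.7, -0.9, -0.3]
width: 0.0301
finger_force: 0.0
time: 3.3
tool_pos: [0.4977, 0.2645, 0.1439]
ee_rot: [-3.138, -0.0, 2.163]
wrist_force: [-0.5, -0.3, -0.2]
width: 0.0298
finger_force: 0.0
turn 0.0 shift x 1.4 y -0.2 z 103.9 mm | reach 0.563 j6 -0.10
```

```bash
python3 -m crank '[[0.68,[0,0,0.025],[0,0,0]],[0.68,[0,0,0.025],[0,0,0]],[0.68,[0,0,0.02],[0,0,0]],[0.68,[0,0,0.02],[0,0,0]],[0.68,[0,0,0.014],[0,0,0]],[1,[0,0,0],[0,0,0]],[1,[0,0,0],[0,0,0]],[1,[0,0,0],[0,0,0]]]'
python3 -m crank '[[1,[0,0,0],[0,0,0]],[1,[0,-0.01,0],[0,0,0]],[1,[0,-0.015,0],[0,0,0]],[1,[0,-0.015,0],[0,0,0]],[1,[0,-0.015,0],[0,0,0]],[1,[0,-0.015,0],[0,0,0]],[1,[0,-0.01,0],[0,0,0]],[1,[0,0,0],[0,0,0]]]'
```

```text
time: 4.1
tool_pos: [0.4991, 0.2641, 0.043]
ee_rot: [3.14, 0.001, 2.161]
wrist_force: [1.2, -0.4, 0.4]
width: 0.0099
finger_force: 11.9
time: 4.9
tool_pos: [0.4319, 0.2186, 0.0429]
ee_rot: [3.14, 0.002, 2.161]
wrist_force: [0.7, -3.5, 5.2]
width: 0.009
finger_force: 30.0
```

```bash
python3 -m crank '[[1,[0,-0.004,0],[0,0,0]],[1,[0,-0.003,0],[0,0,0]],[1,[0,0,0],[0,0,0]]]'
python3 -m crank '[[1,[0,-0.003,0],[0,0,0]],[1,[0,-0.002,0],[0,0,0]],[1,[0,0,0],[0,0,0]]]'
python3 -c "
from h import *
print(tou(robot.get_obs()['tool_pos'][None]))"
```

```text
time: 5.2
tool_pos: [0.4274, 0.2156, 0.0429]
ee_rot: [3.139, 0.002, 2.161]
wrist_force: [2.0, -2.2, 6.1]
width: 0.0089
finger_force: 30.0
time: 5.5
tool_pos: [0.4235, 0.2129, 0.0429]
ee_rot: [3.139, 0.002, 2.161]
wrist_force: [2.9, -2.7, 6.6]
width: 0.0092
finger_force: 30.0
[[-0.25718168 -0.00079036]]
```

```bash
python3 -m crank '[[1,[0,-0.003,0],[0,0,0]],[1,[0,-0.002,0],[0,0,0]],[1,[0,0,0],[0,0,0]],[1,[0,0,0],[0,0,0]]]'
python3 -c "
from h import *
print(tou(robot.get_obs()['tool_pos'][None]))"
```

```text
time: 5.9
tool_pos: [0.4194, 0.2101, 0.0429]
ee_rot: [3.139, 0.002, 2.161]
wrist_force: [2.1, -3.0, 6.2]
width: 0.009
finger_force: 30.0
[[-0.26213163 -0.00081122]]
```

```bash
python3 -m crank '[[1,[0,-0.003,0],[0,0,0]],[1,[0,-0.002,0],[0,0,0]],[1,[0,0,0],[0,0,0]],[1,[0,0,0],[0,0,0]]]'
python3 -c "
from h import *
print(tou(robot.get_obs()['tool_pos'][None]))
s=snap('scene');t=snap('top');np.savez('scene1.npz',**s);np.savez('top1.npz',**t)
cv2.imwrite('pics/s1.png',cv2.resize(s['color'][200:380,90:330],None,fx=3.2,fy=3.2)[:,:,::-1])
for n,q in(('top',t),('scene',s)):
    w=cloud(q); print(n); adapters(q,w)
    P=w.reshape(-1,3); P=P[~np.isnan(P[:,0])]; u=tou(P)
    m=(u[:,0]>-.30)&(u[:,0]<-.1)&(abs(u[:,1])<.16)&(P[:,2]>.06)&(P[:,2]<.074)
    h,e=np.histogram(u[m][:,0],np.arange(-.24,-.15,.003)); print([(round(a,3),b) for a,b in zip(e,h) if b>5])
"
```

```text
time: 6.3
tool_pos: [0.4167, 0.2083, 0.0429]
ee_rot: [3.134, 0.002, 2.161]
wrist_force: [6.9, -0.3, 3.3]
width: 0.0093
finger_force: 30.0
[[-0.2653576  -0.00082639]]
top
blk [0.6291 0.0885] [64.9 23.6] 3.5 ztop 0.0219 px [257 158  10  26 183]
blk [ 0.6196 -0.0394] [71.5 43.5] -8.3 ztop 0.0321 px [301 158  20  31 473]
blk [0.5256 0.0193] [56.4 23.7] -9.7 ztop 0.0224 px [284 198  11  23 177]
blk [ 0.4343 -0.0351] [71.  43.5] -26.1 ztop 0.0326 px [299 228  25  30 476]
blk [0.3587 0.0998] [57.5 57.1] 88.1 ztop 0.0213 px [249 262  23  23 278]
[(np.float64(-0.225), np.int64(48)), (np.float64(-0.222), np.int64(49)), (np.float64(-0.219), np.int64(55)), (np.float64(-0.216), np.int64(10)), (np.float64(-0.21), np.int64(6)), (np.float64(-0.207), np.int64(6)), (np.float64(-0.204), np.int64(8)), (np.float64(-0.201), np.int64(8)), (np.float64(-0.198), np.int64(6)), (np.float64(-0.195), np.int64(6)), (np.float64(-0.192), np.int64(10)), (np.float64(-0.189), np.int64(9)), (np.float64(-0.183), np.int64(24)), (np.float64(-0.18), np.int64(32)), (np.float64(-0.177), np.int64(27))]
scene
blk [ 0.6415 -0.0354] [56.9 31.4] -57.6 ztop 0.0305 px [249 205  12  16 132]
blk [ 0.4303 -0.0387] [74.  36.4] -33.3 ztop 0.0311 px [311 225  23  22 258]
blk [0.6354 0.0887] [38.9 35.7] 22.1 ztop 0.0209 px [224 233  14  11  99]
blk [0.3583 0.0991] [62.5 56.5] -63.7 ztop 0.0195 px [310 268  24  19 219]
[(np.float64(-0.228), np.int64(56)), (np.float64(-0.225), np.int64(103)), (np.float64(-0.222), np.int64(96)), (np.float64(-0.219), np.int64(19)), (np.float64(-0.213), np.int64(8)), (np.float64(-0.21), np.int64(6)), (np.float64(-0.207), np.int64(6)), (np.float64(-0.204), np.int64(6)), (np.float64(-0.201), np.int64(9)), (np.float64(-0.192), np.int64(9)), (np.float64(-0.186), np.int64(8)), (np.float64(-0.183), np.int64(12)), (np.float64(-0.18), np.int64(31))]
```

View pics/s1.png

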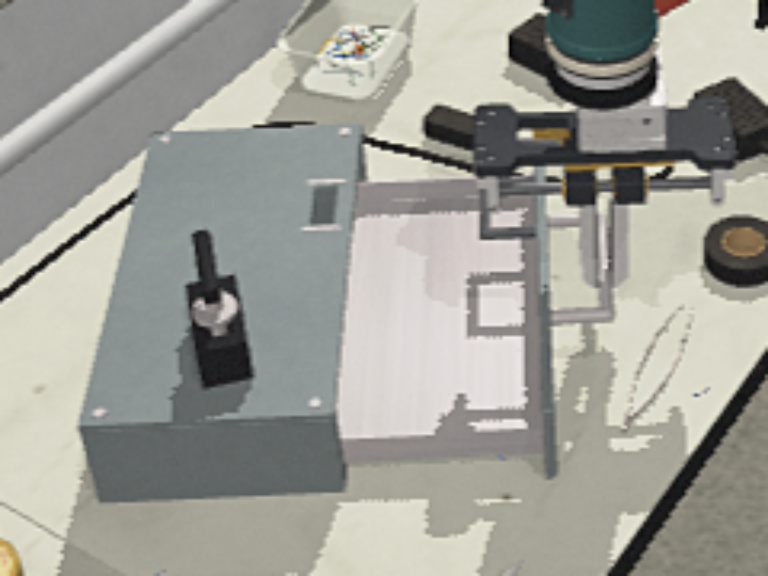

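The drawer is fully out, with an empty pale floor, and the bolt is upright at (215,310) in the crop. The slot is at (325,205). Next I release the bar and fetch the nearest brick.

```bash
python3 -m crank '[[0.68,[0,0,0],[0,0,0]],[0.68,[0,0,0],[0,0,0]],[0.68,[0,0,-0.03],[0,0,0]],[0.68,[0,0,-0.04],[0,0,0]],[0.4,[0,0,-0.04],[0,0,0]],[0.3,[0,0,0],[0,0,-7.3]],[0.3,[0,0,0],[0,0,-7.3]],[0.3,[0,0,0],[0,0,-7.3]]]'
python3 -m crank '[[0.3,[0,0,0],[0,0,-7.3]],[0.3,[0,0,0],[0,0,0]]]'
python3 -c "
from h import *
plan(.433,-.0355,.008,153)"
```

```text
time: 7.2
tool_pos: [0.4123, 0.2077, 0.1506]
ee_rot: [-3.14, -0.003, 2.549]
wrist_force: [0.2, 0.5, -0.1]
width: 0.0588
finger_force: 0.0
time: 7.4
tool_pos: [0.4122, 0.2075, 0.1502]
ee_rot: [-3.139, -0.003, 2.671]
wrist_force: [-0.3, -0.6, -1.2]
width: 0.0658
finger_force: 0.0
turn 0.0 shift x -128.8 y -207.1 z 142.2 mm | reach 0.434 j6 -1.18
```

```bash
python3 -m crank '[[0.3,[-0.0215,-0.0345,0],[0,0,0]],[0.3,[-0.0215,-0.0345,0],[0,0,0]],[0.3,[-0.0215,-0.0345,0],[0,0,0]],[0.3,[-0.0215,-0.0345,0],[0,0,0]],[0.3,[-0.0215,-0.0345,0.0],[0,0,0]],[0.3,[-0.0215,-0.0345,0],[0,0,0]],[0.3,[0,0,0.04],[0,0,0]],[0.3,[0,0,0.04],[0,0,0]]]'
python3 -m crank '[[0.3,[0,0,0.03],[0,0,0]],[0.3,[0,0,0.02],[0,0,0]],[0.3,[0,0,0.012],[0,0,0]],[0.8,[0,0,0],[0,0,0]],[0.8,[0,0,0],[0,0,0]],[0.8,[0,0,0],[0,0,0]]]'
python3 -m crank '[[0.8,[0,0,0],[0,0,0]],[0.8,[0,0,-0.02],[0,0,0]],[0.8,[0,0,-0.04],[0,0,0]],[0.8,[0,0,-0.04],[0,0,0]],[0.8,[0,0,-0.04],[0,0,0]],[0.8,[0,0,0],[0,0,-7]],[0.8,[0,0,0],[0,0,-7]],[0.8,[0,0,0],[0,0,-7]]]'
python3 -m crank '[[0.8,[0,0,0],[0,0,-8]],[0.8,[0,0,0],[0,0,-8]],[0.8,[0,0,0],[0,0,-8]],[0.8,[0,0,0],[0,0,-8]],[0.8,[0,0,0],[0,0,-8]],[0.8,[0,0,0],[0,0,0]]]'
python3 -c "
from h import *
x,y=tow([-.1505,.088]);plan(x,y,.022,213.9)"
```

```text
time: 8.2
tool_pos: [0.4353, -0.0368, 0.0712]
ee_rot: [3.14, 0.002, 2.664]
wrist_force: [-0.2, -0.2, -0.6]
width: 0.0658
finger_force: 0.0
time: 8.8
tool_pos: [0.4357, -0.0358, 0.0108]
ee_rot: [3.142, 0.002, 2.67]
wrist_force: [-0.1, -1.0, -0.9]
width: 0.0456
finger_force: 0.6
time: 9.6
tool_pos: [0.435, -0.0354, 0.1505]
ee_rot: [-3.142, 0.002, 3.042]
wrist_force: [0.2, 0.3, -1.9]
width: 0.0447
finger_force: 29.9
time: 10.2
tool_pos: [0.4347, -0.0354, 0.1498]
ee_rot: [-3.141, 0.001, -2.548]
wrist_force: [0.9, -0.7, -2.6]
width: 0.0444
finger_force: 29.9
turn 0.1 shift x -235.8 y 301.1 z 127.8 mm | reach 0.578 j6 -1.52
```

```bash
python3 -m crank '[[0.8,[-0.0262,0.0335,0],[0,0,0]],[0.8,[-0.0262,0.0335,0],[0,0,0]],[0.8,[-0.0262,0.0335,0],[0,0,0]],[0.8,[-0.0262,0.0335,0],[0,0,0]],[0.8,[-0.0262,0.0335,0],[0,0,0]],[0.8,[-0.0262,0.0335,0],[0,0,0]],[0.8,[-0.0262,0.0335,0],[0,0,0]],[0.8,[-0.0262,0.0335,0],[0,0,0]]]'
python3 -m crank '[[0.8,[-0.0262,0.0335,0],[0,0,0]],[0.8,[0,0,0.02],[0,0,0]],[0.8,[0,0,0],[0,0,0]]]'
python3 -c "
from h import *
x,y=tow([-.1505,.088]);plan(x,y,.025,213.9)
s=snap('scene'); cv2.imwrite('pics/s2.png',cv2.resize(s['color'][180:380,90:330],None,fx=3,fy=3)[:,:,::-1])"
```

```text
time: 11.0
tool_pos: [0.4583, 0.3058, 0.1497]
ee_rot: [-3.141, 0.001, -2.551]
wrist_force: [1.2, -1.6, -1.8]
width: 0.0444
finger_force: 29.9
time: 11.3
tool_pos: [0.4595, 0.3465, 0.1263]
ee_rot: [3.142, -0.006, -2.548]
wrist_force: [-0.2, -0.8, -2.8]
width: 0.0444
finger_force: 29.9
turn 0.1 shift x -2.2 y -2.0 z 101.3 mm | reach 0.578 j6 -1.52
```

View pics/s2.png

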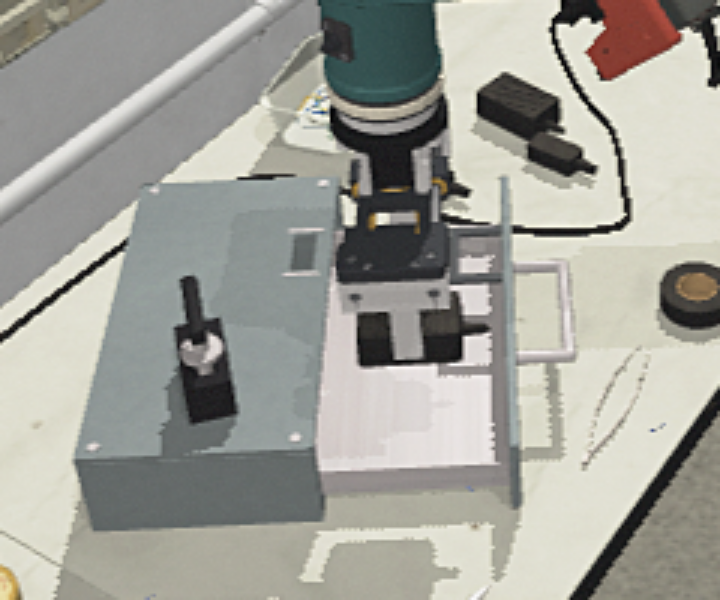

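The held brick is over the drawer at crop (415,335), its cable stub pointing to the front and clear of it. I lower it now.

```bash
python3 -m crank '[[0.8,[-0.002,-0.002,0.025],[0,0,0]],[0.8,[0,0,0.025],[0,0,0]],[0.8,[0,0,0.025],[0,0,0]],[0.8,[0,0,0.015],[0,0,0]],[0.8,[0,0,0.01],[0,0,0]],[0.8,[0,0,0],[0,0,0]]]'
python3 -m crank '[[0.42,[0,0,0],[0,0,0]],[0.42,[0,0,0],[0,0,0]],[0.42,[0,0,-0.02],[0,0,0]],[0.42,[0,0,-0.03],[0,0,0]],[0.3,[0,0,-0.04],[0,0,0]],[0.3,[0,0,-0.04],[0,0,0]],[0.3,[0,0,0],[0,0,0]]]'
python3 -c "
from h import *
plan(.619,-.039,.009,171.6)"
```

```text
time: 11.95
tool_pos: [0.4638, 0.3449, 0.0286]
ee_rot: [3.142, -0.002, -2.549]
wrist_force: [0.1, 0.5, -1.2]
width: 0.0445
finger_force: 29.9
time: 12.65
tool_pos: [0.4681, 0.3482, 0.1693]
ee_rot: [-3.141, 0.017, -2.548]
wrist_force: [0.3, 0.6, 1.1]
width: 0.0658
finger_force: 0.0
turn 42.4 shift x -205.9 y -361.0 z 160.3 mm | reach 0.620 j6 -1.49
```

```bash
python3 -m crank '[[0.3,[0,0,0],[0,0,8.48]],[0.3,[0,0,0],[0,0,8.48]],[0.3,[0,0,0],[0,0,8.48]],[0.3,[0,0,0],[0,0,8.48]],[0.3,[0,0,0],[0,0,8.48]],[0.3,[-0.0229,-0.0401,0],[0,0,0]],[0.3,[-0.0229,-0.0401,0],[0,0,0]],[0.3,[-0.0229,-0.0401,0],[0,0,0]]]' >/dev/null
python3 -m crank '[[0.3,[-0.0229,-0.0401,0],[0,0,0]],[0.3,[-0.0229,-0.0401,0],[0,0,0]],[0.3,[-0.0229,-0.0401,0],[0,0,0]],[0.3,[-0.0229,-0.0401,0],[0,0,0]],[0.3,[-0.0229,-0.0401,0],[0,0,0]],[0.3,[-0.0229,-0.0401,0],[0,0,0]],[0.3,[0,0,0.03],[0,0,0]],[0.3,[0,0,0],[0,0,0]]]'
python3 -c "
from h import *
plan(.619,-.039,.009,171.6)
s=snap('scene'); cv2.imwrite('pics/s3.png',cv2.resize(s['color'][160:400,90:370],None,fx=2.5,fy=2.5)[:,:,::-1]); adapters(s,cloud(s))"
```

```text
time: 14.25
tool_pos: [0.6135, -0.0424, 0.1254]
ee_rot: [3.141, -0.007, 2.993]
wrist_force: [0.7, -0.5, -0.2]
width: 0.0664
finger_force: 0.0
turn -0.1 shift x -5.0 y 4.2 z 116.4 mm | reach 0.620 j6 -1.49
blk [ 0.6186 -0.0414] [73.9 46.5] -10.7 ztop 0.0305 px [249 205  27  19 337]
blk [ 0.5599 -0.0054] [49.1 28.5] 9.7 ztop 0.0208 px [265 224  18  10  94]
blk [0.3543 0.0948] [61.4 49.5] -19.9 ztop 0.0201 px [311 268  23  19 172]
blk [0.4628 0.3468] [70.6 47.1] 35.7 ztop 0.0423 px [212 310  40  25 743]
```

View pics/s3.png

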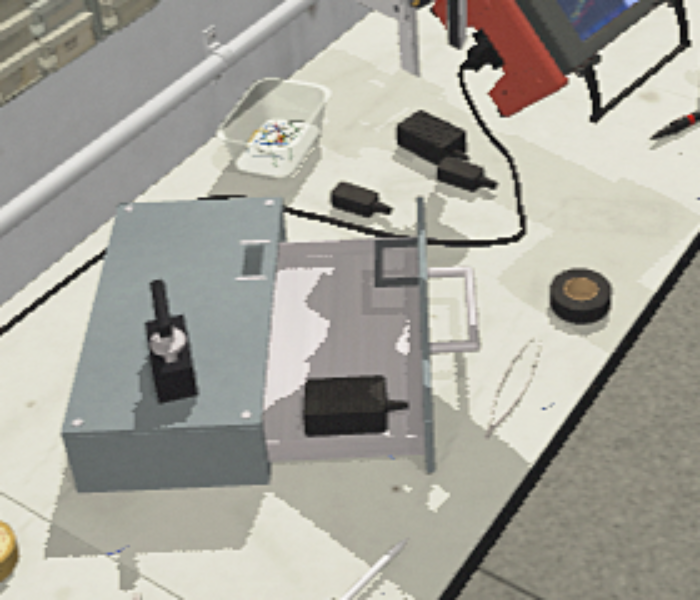

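The brick lies well in the drawer. One slim has been knocked next to the remaining brick: it is now at (462,172) in the crop, world about (0.560,-0.005). I grip the brick a little further from it.

```bash
python3 -c "
from h import *
s=snap('top'); cv2.imwrite('pics/t3.png',cv2.resize(s['color'][130:290,200:380],None,fx=3.5,fy=3.5)[:,:,::-1]); adapters(s,cloud(s))
plan(.627,-.0405,.009,171.6)"
```

```text
blk [0.63  0.089] [61.1 23.7] 0.4 ztop 0.022 px [257 158  10  25 189]
blk [ 0.5742 -0.0322] [80.5 42.9] -10.0 ztop 0.0312 px [296 174  23  36 347]
blk [0.465  0.3475] [71.  44.3] 34.8 ztop 0.0447 px [150 219  29  31 536]
blk [0.3589 0.0997] [57.4 57.1] 88.9 ztop 0.0217 px [249 262  23  23 271]
turn 0.0 shift x -11.9 y 2.1 z 120.1 mm | reach 0.628 j6 -1.49
```

View pics/t3.png

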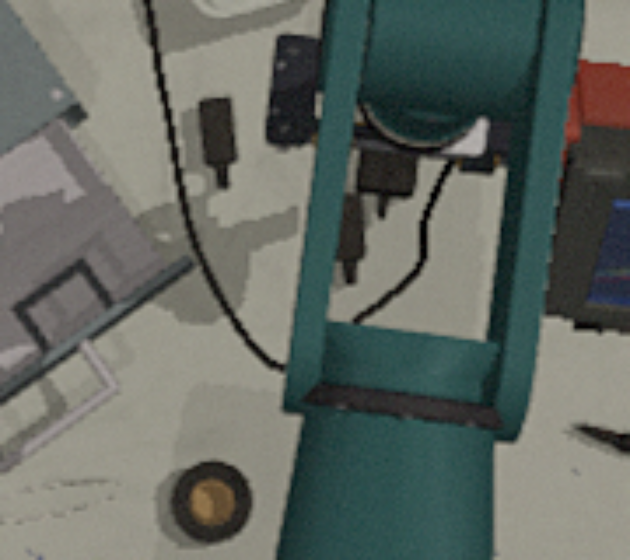

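Partly hidden by the arm, the slim's body spans crop rows 195–262 and the brick is centred at row 147. The left finger has room, so I grip the brick.

```bash
python3 -m crank '[[0.38,[-0.012,0.002,0.03],[0,0,0]],[0.38,[0,0,0.03],[0,0,0]],[0.38,[0,0,0.025],[0,0,0]],[0.38,[0,0,0],[0,0,0]]]'
python3 -m crank '[[0.38,[0,0,0.02],[0,0,0]],[0.38,[0,0,0.014],[0,0,0]],[0.8,[0,0,0],[0,0,0]],[0.8,[0,0,0],[0,0,0]],[0.8,[0,0,0],[0,0,0]],[0.8,[0,0,0],[0,0,0]]]'
```

```text
time: 14.75
tool_pos: [0.6253, -0.0393, 0.0416]
ee_rot: [3.141, -0.006, 2.997]
wrist_force: [-0.0, -0.1, -0.5]
width: 0.0583
finger_force: 0.0
time: 15.35
tool_pos: [0.6284, -0.041, 0.0115]
ee_rot: [3.141, 0.002, 2.995]
wrist_force: [0.7, -0.4, -0.3]
width: 0.0447
finger_force: 29.7
```

```bash
python3 -m crank '[[0.8,[0,0,-0.02],[0,0,0]],[0.8,[0,0,-0.04],[0,0,0]],[0.8,[0,0,-0.04],[0,0,0]],[0.8,[0,0,-0.04],[0,0,0]],[0.8,[0,0,0],[0,0,-8.48]],[0.8,[0,0,0],[0,0,-8.48]],[0.8,[0,0,0],[0,0,-8.48]],[0.8,[0,0,0],[0,0,-8.48]]]'
python3 -m crank '[[0.8,[0,0,0],[0,0,-8.48]],[0.8,[0,0,0],[0,0,0]]]'
python3 -c "
from h import *
x,y=tow([-.1425,.02]);plan(x,y,.025,213.9)"
```

```text
time: 16.15
tool_pos: [0.6277, -0.041, 0.151]
ee_rot: [-3.141, 0.0, -2.69]
wrist_force: [-0.1, 0.3, -2.1]
width: 0.0445
finger_force: 29.7
time: 16.35
tool_pos: [0.6277, -0.041, 0.1508]
ee_rot: [-3.141, 0.0, -2.548]
wrist_force: [-0.1, 0.9, -1.8]
width: 0.0446
finger_force: 29.7
turn 0.1 shift x -86.8 y 345.5 z 125.8 mm | reach 0.586 j6 -1.64
```

```bash
python3 -m crank '[[0.8,[-0.0096,0.0384,0],[0,0,0]],[0.8,[-0.0096,0.0384,0],[0,0,0]],[0.8,[-0.0096,0.0384,0],[0,0,0]],[0.8,[-0.0096,0.0384,0],[0,0,0]],[0.8,[-0.0096,0.0384,0],[0,0,0]],[0.8,[-0.0096,0.0384,0],[0,0,0]],[0.8,[-0.0096,0.0384,0],[0,0,0]],[0.8,[-0.0096,0.0384,0],[0,0,0]]]'
python3 -m crank '[[0.8,[-0.0096,0.0384,0],[0,0,0]],[0.8,[0,0,0.02],[0,0,0]],[0.8,[0,0,0],[0,0,0]],[0.8,[0,0,0],[0,0,0]]]'
python3 -c "
from h import *
x,y=tow([-.1425,.02]);plan(x,y,.026,213.9)"
```

```text
time: 17.15
tool_pos: [0.5188, 0.2579, 0.1509]
ee_rot: [-3.141, 0.001, -2.552]
wrist_force: [-0.0, -0.4, -1.6]
width: 0.0447
finger_force: 29.7
time: 17.55
tool_pos: [0.5057, 0.2933, 0.1302]
ee_rot: [-3.141, -0.001, -2.55]
wrist_force: [-0.2, 0.1, -2.2]
width: 0.0445
finger_force: 29.7
turn 0.0 shift x -1.7 y -0.1 z 104.2 mm | reach 0.586 j6 -1.64
```

```bash
python3 -m crank '[[0.8,[-0.002,0,0.025],[0,0,0]],[0.8,[0,0,0.025],[0,0,0]],[0.8,[0,0,0.025],[0,0,0]],[0.8,[0,0,0.018],[0,0,0]],[0.8,[0,0,0.01],[0,0,0]],[0.8,[0,0,0],[0,0,0]]]'
python3 -m crank '[[0.42,[0,0,0],[0,0,0]],[0.42,[0,0,0],[0,0,0]],[0.42,[0,0,-0.02],[0,0,0]],[0.42,[0,0,-0.03],[0,0,0]],[0.42,[0,0,-0.04],[0,0,0]],[0.42,[0,0,-0.04],[0,0,0]],[0.5,[0,0,0],[0,0,0]]]'
python3 -c "
from h import *
for n in('top','scene'):
    s=snap(n);print(n);adapters(s,cloud(s)); np.savez(n+'4.npz',**s)
plan(.630,.089,.006,180.4)"
```

```text
time: 18.15
tool_pos: [0.5074, 0.2937, 0.0265]
ee_rot: [3.141, -0.002, -2.55]
wrist_force: [0.2, -1.5, -0.8]
width: 0.0448
finger_force: 29.7
time: 18.85
tool_pos: [0.5117, 0.2968, 0.1675]
ee_rot: [-3.139, 0.017, -2.548]
wrist_force: [0.2, -0.9, 1.5]
width: 0.0493
finger_force: 0.0
top
blk [0.6277 0.0893] [66.6 24. ] -1.2 ztop 0.0226 px [257 158  10  26 192]
blk [ 0.5524 -0.0059] [64.1 24.5] 3.8 ztop 0.0223 px [293 186  11  25 189]
blk [0.4963 0.2881] [51.7 43. ] 35.8 ztop 0.0444 px [174 210  26  24 351]
blk [0.3589 0.101 ] [57.  56.9] -45.7 ztop 0.0214 px [249 262  23  23 275]
scene
blk [0.3571 0.0988] [59.3 57. ] -72.9 ztop 0.0198 px [310 268  24  19 204]
blk [0.4817 0.3207] [113.1  70.8] -53.4 ztop 0.0422 px [ 211  289   40   46 1320]
turn 33.6 shift x -119.7 y -207.3 z 154.6 mm | reach 0.636 j6 -1.44
```

```bash
python3 -m crank '[[0.5,[0,0,0],[0,0,6.9]],[0.5,[0,0,0],[0,0,6.9]],[0.5,[0,0,0],[0,0,6.9]],[0.5,[0,0,0],[0,0,6.9]],[0.5,[0,0,0],[0,0,6.9]],[0.5,[0,0,0],[0,0,0]]]'
python3 -c "
from h import *
plan(.634,.089,.007,179.5)"
```

```text
time: 19.55
tool_pos: [0.5068, 0.2944, 0.1556]
ee_rot: [-3.14, -0.003, 3.133]
wrist_force: [-0.1, 0.1, 0.4]
width: 0.0472
finger_force: 0.0
turn 0.0 shift x -129.0 y -204.3 z 148.6 mm | reach 0.640 j6 -1.42
```

```bash
python3 -m crank '[[0.5,[-0.0215,-0.034,0],[0,0,0]],[0.5,[-0.0215,-0.034,0],[0,0,0]],[0.5,[-0.0215,-0.034,0],[0,0,0]],[0.5,[-0.0215,-0.034,0],[0,0,0]],[0.5,[-0.0215,-0.034,0],[0,0,0]],[0.5,[-0.0215,-0.034,0],[0,0,0]],[0.5,[0,0,0.04],[0,0,0]],[0.5,[0,0,0.04],[0,0,0]]]'
python3 -m crank '[[0.5,[0,0,0.03],[0,0,0]],[0.5,[0,0,0],[0,0,0]]]'
python3 -c "
from h import *
plan(.634,.089,.007,179.5)"
```

```text
time: 20.35
tool_pos: [0.6363, 0.0881, 0.0771]
ee_rot: [3.141, 0.003, 3.133]
wrist_force: [0.3, 0.1, -0.3]
width: 0.0471
finger_force: 0.0
time: 20.55
tool_pos: [0.6299, 0.0892, 0.04]
ee_rot: [-3.141, -0.014, 3.135]
wrist_force: [-1.0, -0.4, -0.2]
width: 0.0466
finger_force: 0.0
turn 0.1 shift x -4.1 y -0.2 z 33.0 mm | reach 0.640 j6 -1.42
```

```bash
python3 -m crank '[[0.5,[0,0,0.02],[0,0,0]],[0.5,[0,0,0.01],[0,0,0]],[0.9,[0,0,0],[0,0,0]],[0.9,[0,0,0],[0,0,0]],[0.9,[0,0,0],[0,0,0]],[0.9,[0,0,0],[0,0,0]]]'
python3 -m crank '[[0.9,[0,0,-0.02],[0,0,0]],[0.9,[0,0,-0.04],[0,0,0]],[0.9,[0,0,-0.04],[0,0,0]],[0.9,[0,0,-0.04],[0,0,-6.9]],[0.9,[0,0,0],[0,0,-6.9]],[0.9,[0,0,0],[0,0,-6.9]],[0.9,[0,0,0],[0,0,-6.9]],[0.9,[0,0,0],[0,0,-6.9]]]'
python3 -m crank '[[0.9,[0,0,0],[0,0,0]]]'
python3 -c "
from h import *
x,y=tow([-.122,-.1]);plan(x,y,.02,213.9)"
```

```text
time: 21.15
tool_pos: [0.6361, 0.0884, 0.0205]
ee_rot: [-3.139, 0.003, 3.134]
wrist_force: [-2.2, -5.4, 6.3]
width: 0.0186
finger_force: 5.3
time: 21.95
tool_pos: [0.6352, 0.0899, 0.1588]
ee_rot: [-3.141, 0.002, -2.543]
wrist_force: [-0.4, -0.2, -0.8]
width: 0.009
finger_force: 0.0
time: 22.05
tool_pos: [0.6352, 0.0899, 0.1586]
ee_rot: [-3.141, 0.002, -2.548]
wrist_force: [0.3, 1.3, -0.6]
width: 0.0091
finger_force: 0.0
turn 0.1 shift x -28.1 y 121.0 z 138.6 mm | reach 0.626 j6 -1.83
```

The fingers closed too high and slipped off. I look again.

```bash
python3 -m crank '[[0.5,[0,0.04,0],[0,0,0]],[0.5,[0,0.04,0],[0,0,0]],[0.5,[0,0.04,0],[0,0,0]],[0.5,[0,0.04,0],[0,0,0]],[0.5,[0,0,0],[0,0,0]],[0.5,[0,0,0],[0,0,0]]]'
python3 -c "
from h import *
for n in('top','scene'):
    s=snap(n);print(n);adapters(s,cloud(s))
plan(.634,.089,.007,179.5)"
```

```text
time: 22.65
tool_pos: [0.5453, 0.223, 0.1582]
ee_rot: [-3.14, 0.001, -2.548]
wrist_force: [0.2, -0.3, 0.2]
width: 0.0469
finger_force: 0.0
top
blk [0.6329 0.0928] [55.8 23.7] 2.3 ztop 0.0224 px [256 158  10  23 180]
blk [ 0.5527 -0.0058] [65.  24.7] 7.9 ztop 0.0227 px [293 186  11  25 195]
blk [0.4897 0.2829] [43.4 35.3] -56.7 ztop 0.0446 px [179 217  20  17 238]
blk [0.4558 0.3304] [40.9 25.4] 26.3 ztop 0.0446 px [164 231  15  18 176]
blk [0.3588 0.0997] [57.5 57.3] 89.1 ztop 0.0217 px [249 262  23  23 269]
scene
blk [ 0.5572 -0.0059] [46.5 32.2] 13.0 ztop 0.0203 px [268 224  15  10  97]
blk [0.6222 0.0901] [31.9 23.4] -50.4 ztop 0.0207 px [231 236  13  10  84]
blk [0.353  0.0928] [62.6 45.9] -17.9 ztop 0.0196 px [312 268  22  18 142]
blk [0.482  0.3201] [112.7  71. ] -53.3 ztop 0.0425 px [ 212  289   39   46 1356]
turn 34.4 shift x -89.1 y -131.9 z 150.8 mm | reach 0.640 j6 -1.42
```

```bash
python3 -m crank '[[0.5,[0,0,0],[0,0,8.25]],[0.5,[0,0,0],[0,0,8.25]],[0.5,[0,0,0],[0,0,8.25]],[0.5,[0,0,0],[0,0,8.25]],[0.5,[0,0,0],[0,0,0]]]' >/dev/null
python3 -c "
from h import *
plan(.634,.0912,.007,180.9)"
```

```text
turn -0.0 shift x -85.7 y -131.1 z 150.3 mm | reach 0.641 j6 -1.44
```

```bash
python3 -m crank '[[0.5,[-0.0214,-0.0328,0],[0,0,0]],[0.5,[-0.0214,-0.0328,0],[0,0,0]],[0.5,[-0.0214,-0.0328,0],[0,0,0]],[0.5,[-0.0214,-0.0328,0],[0,0,0]],[0.5,[0,0,0.035],[0,0,0]],[0.5,[0,0,0.035],[0,0,0]],[0.5,[0,0,0.03],[0,0,0]],[0.5,[0,0,0],[0,0,0]]]' >/dev/null
python3 -m crank '[[0.5,[0,0,0],[0,0,0]],[0.5,[0,0,0],[0,0,0]]]'
python3 -c "
from h import *
plan(.634,.0912,.007,180.9)"
```

```text
time: 24.25
tool_pos: [0.6351, 0.0925, 0.0601]
ee_rot: [3.142, 0.004, -3.123]
wrist_force: [0.8, 0.4, 1.0]
width: 0.0472
finger_force: 0.0
turn 0.1 shift x 1.1 y -1.2 z 53.1 mm | reach 0.641 j6 -1.44
```

```bash
python3 -m crank '[[0.5,[0.001,0.001,0.025],[0,0,0]],[0.5,[0,0,0.018],[0,0,0]],[0.5,[0,0,0.01],[0,0,0]],[0.9,[0,0,0],[0,0,0]],[0.9,[0,0,0],[0,0,0]],[0.9,[0,0,0],[0,0,0]],[0.9,[0,0,0],[0,0,0]]]'
```

```text
time: 24.95
tool_pos: [0.6336, 0.0935, 0.0064]
ee_rot: [-3.141, 0.003, -3.124]
wrist_force: [-1.0, -0.5, 2.4]
width: 0.0257
finger_force: 30.0
```

```bash
python3 -m crank '[[0.9,[0,0,-0.02],[0,0,0]],[0.9,[0,0,-0.04],[0,0,0]],[0.9,[0,0,-0.04],[0,0,0]],[0.9,[0,0,-0.04],[0,0,0]],[0.9,[0,0,0],[0,0,-8.25]],[0.9,[0,0,0],[0,0,-8.25]],[0.9,[0,0,0],[0,0,-8.25]],[0.9,[0,0,0],[0,0,-8.25]]]'
python3 -m crank '[[0.9,[0,0,0],[0,0,0]],[0.9,[0,0,0],[0,0,0]]]'
python3 -c "
from h import *
x,y=tow([-.122,-.1]);plan(x,y,.0205,213.9)"
```

```text
time: 25.75
tool_pos: [0.6322, 0.0938, 0.1448]
ee_rot: [3.142, 0.0, -2.542]
wrist_force: [-0.0, 0.6, -0.8]
width: 0.0253
finger_force: 30.0
time: 25.95
tool_pos: [0.6323, 0.0938, 0.1446]
ee_rot: [-3.142, 0.0, -2.551]
wrist_force: [0.5, 0.2, -1.2]
width: 0.0254
finger_force: 30.0
turn -0.0 shift x -28.3 y 116.1 z 124.1 mm | reach 0.626 j6 -1.83
```

```bash
python3 -m crank '[[0.9,[-0.0071,0.029,0],[0,0,0]],[0.9,[-0.0071,0.029,0],[0,0,0]],[0.9,[-0.0071,0.029,0],[0,0,0]],[0.9,[-0.0071,0.029,0],[0,0,0]],[0.9,[0,0,0],[0,0,0]],[0.9,[0,0,0],[0,0,0]],[0.9,[0,0,0.025],[0,0,0]],[0.9,[0,0,0],[0,0,0]]]' >/dev/null
python3 -m crank '[[0.9,[0,0,0],[0,0,0]],[0.9,[0,0,0],[0,0,0]]]'
python3 -c "
from h import *
x,y=tow([-.122,-.1]);plan(x,y,.0205,213.9)
s=snap('scene'); cv2.imwrite('pics/s5.png',cv2.resize(s['color'][200:360,110:310],None,fx=3.5,fy=3.5)[:,:,::-1])"
```

```text
time: 26.95
tool_pos: [0.5917, 0.2051, 0.1204]
ee_rot: [-3.141, 0.001, -2.549]
wrist_force: [-0.2, 0.0, -1.3]
width: 0.026
finger_force: 30.0
turn 0.0 shift x 0.1 y 1.1 z 99.9 mm | reach 0.626 j6 -1.83
```

View pics/s5.png

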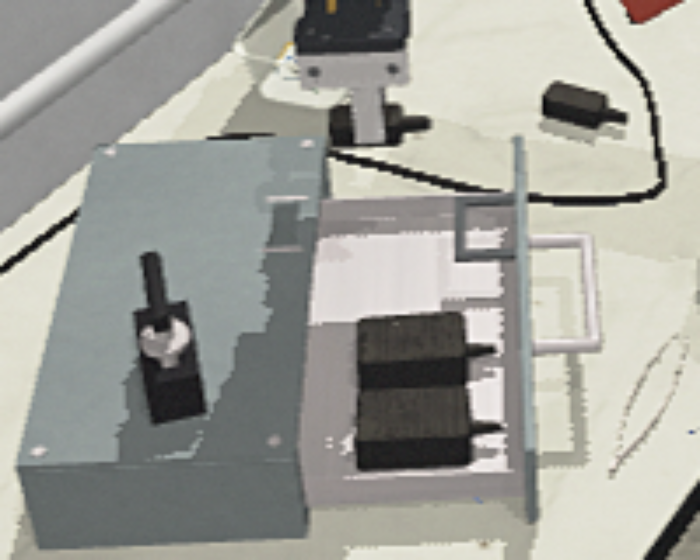

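Both bricks lie flat at crop (410,350) and (415,430), and the slim is held over the free end. I lower it.

```bash
python3 -m crank '[[0.9,[0,0.004,0.025],[0,0,0]],[0.9,[0,0,0.025],[0,0,0]],[0.9,[0,0,0.025],[0,0,0]],[0.9,[0,0,0.015],[0,0,0]],[0.9,[0,0,0.008],[0,0,0]],[0.9,[0,0,0],[0,0,0]],[0.9,[0,0,0],[0,0,0]]]'
python3 -m crank '[[0.67,[0,0,0],[0,0,0]],[0.67,[0,0,0],[0,0,0]],[0.67,[0,0,-0.02],[0,0,0]],[0.67,[0,0,-0.03],[0,0,0]],[0.5,[0,0,-0.03],[0,0,0]],[0.5,[0,0,-0.03],[0,0,0]],[0.5,[0,0,0],[0,0,0]],[0.5,[0,0,0],[0,0,0]]]'
python3 -c "
from h import *
plan(.558,-.0055,.008,185)"
```

```text
time: 27.7
tool_pos: [0.5897, 0.2092, 0.0228]
ee_rot: [-3.141, 0.002, -2.548]
wrist_force: [-0.2, 0.3, -1.5]
width: 0.0257
finger_force: 30.0
time: 28.5
tool_pos: [0.5894, 0.2092, 0.1328]
ee_rot: [-3.14, 0.003, -2.548]
wrist_force: [0.3, 0.2, -0.8]
width: 0.0471
finger_force: 0.0
turn 29.0 shift x 50.0 y -211.2 z 124.8 mm | reach 0.558 j6 -1.67
```

```bash
python3 -m crank '[[0.5,[0,0,0],[0,0,7.25]],[0.5,[0,0,0],[0,0,7.25]],[0.5,[0,0,0],[0,0,7.25]],[0.5,[0,0,0],[0,0,7.25]],[0.5,[0.01,-0.0422,0],[0,0,0]],[0.5,[0.01,-0.0422,0],[0,0,0]],[0.5,[0.01,-0.0422,0],[0,0,0]],[0.5,[0.01,-0.0422,0],[0,0,0]]]' >/dev/null
python3 -m crank '[[0.5,[0.01,-0.0422,0],[0,0,0]],[0.5,[0,0,0.035],[0,0,0]],[0.5,[0,0,0.035],[0,0,0]],[0.5,[0,0,0],[0,0,0]],[0.5,[0,0,0],[0,0,0]],[0.5,[0,0,0],[0,0,0]]]'
python3 -c "
from h import *
plan(.558,-.0055,.007,185)"
```

```text
time: 29.9
tool_pos: [0.5584, -0.0053, 0.0629]
ee_rot: [-3.141, 0.002, -3.053]
wrist_force: [-0.1, -0.3, -0.2]
width: 0.0469
finger_force: 0.0
turn 0.1 shift x 0.4 y -0.1 z 55.9 mm | reach 0.558 j6 -1.67
```

```bash
python3 -m crank '[[0.5,[0,0,0.028],[0,0,0]],[0.5,[0,0,0.018],[0,0,0]],[0.5,[0,0,0.01],[0,0,0]],[0.9,[0,0,0],[0,0,0]],[0.9,[0,0,0],[0,0,0]],[0.9,[0,0,0],[0,0,0]],[0.9,[0,0,0],[0,0,0]],[0.9,[0,0,0],[0,0,0]]]'
python3 -m crank '[[0.9,[0,0,-0.02],[0,0,0]],[0.9,[0,0,-0.04],[0,0,0]],[0.9,[0,0,-0.04],[0,0,0]],[0.9,[0,0,-0.04],[0,0,0]],[0.9,[0,0,0],[0,0,-7.25]],[0.9,[0,0,0],[0,0,-7.25]],[0.9,[0,0,0],[0,0,-7.25]],[0.9,[0,0,0],[0,0,-7.25]]]' > /dev/null
python3 -m crank '[[0.9,[0,0,0],[0,0,0]],[0.9,[0,0,0],[0,0,0]]]'
python3 -c "
from h import *
x,y=tow([-.122,-.048]);plan(x,y,.0215,213.9)"
```

```text
time: 30.7
tool_pos: [0.5587, -0.0058, 0.0072]
ee_rot: [-3.141, 0.003, -3.054]
wrist_force: [-0.4, -0.9, 3.8]
width: 0.0255
finger_force: 30.0
time: 31.7
tool_pos: [0.5571, -0.0055, 0.1452]
ee_rot: [3.141, -0.0, -2.55]
wrist_force: [0.5, 0.2, -0.4]
width: 0.0257
finger_force: 30.0
turn -0.0 shift x -146.1 y 208.6 z 123.7 mm | reach 0.615 j6 -1.75
```

6 rows of (-24.35, 34.77) bring it over the drawer.

```bash
python3 -m crank '[[0.9,[-0.0243,0.0348,0],[0,0,0]],[0.9,[-0.0243,0.0348,0],[0,0,0]],[0.9,[-0.0243,0.0348,0],[0,0,0]],[0.9,[-0.0243,0.0348,0],[0,0,0]],[0.9,[-0.0243,0.0348,0],[0,0,0]],[0.9,[-0.0243,0.0348,0],[0,0,0]],[0.9,[0,0,0],[0,0,0]],[0.9,[0,0,0.025],[0,0,0]]]' >/dev/null
python3 -m crank '[[0.9,[0,0,0],[0,0,0]],[0.9,[0,0,0],[0,0,0]],[0.9,[0,0,0],[0,0,0]]]'
python3 -c "
from h import *
x,y=tow([-.122,-.048]);plan(x,y,.0215,213.9)"
```

```text
time: 32.8
tool_pos: [0.5619, 0.2485, 0.1214]
ee_rot: [-3.141, 0.001, -2.549]
wrist_force: [-0.4, 0.6, -1.5]
width: 0.0255
finger_force: 30.0
turn 0.0 shift x -0.4 y 0.4 z 99.9 mm | reach 0.615 j6 -1.75
```

```bash
python3 -m crank '[[0.9,[0,0,0.025],[0,0,0]],[0.9,[0,0,0.025],[0,0,0]],[0.9,[0,0,0.025],[0,0,0]],[0.9,[0,0,0.016],[0,0,0]],[0.9,[0,0,0.008],[0,0,0]],[0.9,[0,0,0],[0,0,0]],[0.9,[0,0,0],[0,0,0]]]'
python3 -m crank '[[0.65,[0,0,0],[0,0,0]],[0.65,[0,0,0],[0,0,0]],[0.65,[0,0,-0.02],[0,0,0]],[0.65,[0,0,-0.03],[0,0,0]],[0.65,[0,0,-0.04],[0,0,0]],[0.68,[0,0,-0.04],[0,0,0]],[0.68,[0,0,0],[0,0,7.5]],[0.68,[0,0,0],[0,0,7.5]]]' > /dev/null
python3 -m crank '[[0.68,[0,0,0],[0,0,7.5]],[0.68,[0,0,0],[0,0,7.5]],[0.68,[0,0,0],[0,0,7.5]],[0.68,[0,0,0],[0,0,7.5]],[0.68,[0,0,0],[0,0,7.5]],[0.68,[0,0,0],[0,0,7.5]],[0.68,[0,0,0],[0,0,7.5]],[0.68,[0,0,0],[0,0,7.5]]]' >/dev/null
python3 -m crank '[[0.68,[0,0,0],[0,0,7.5]],[0.68,[0,0,0],[0,0,7.5]],[0.68,[0,0,0],[0,0,0]]]'
python3 -c "
from h import *
x,y=tow([-.2645,0]);plan(x,y,.043,123.9)
s=snap('scene'); cv2.imwrite('pics/s6.png',cv2.resize(s['color'][200:360,110:310],None,fx=3.5,fy=3.5)[:,:,::-1])"
```

```text
time: 33.5
tool_pos: [0.5624, 0.2493, 0.0228]
ee_rot: [-3.141, 0.002, -2.548]
wrist_force: [-0.3, -0.2, -1.2]
width: 0.0258
finger_force: 30.0
time: 35.4
tool_pos: [0.5617, 0.2493, 0.1525]
ee_rot: [3.14, 0.001, 2.165]
wrist_force: [-0.0, -0.2, -0.1]
width: 0.0301
finger_force: 0.0
turn 0.1 shift x 47.7 y -142.3 z 109.5 mm | reach 0.467 j6 -0.13
```

View pics/s6.png

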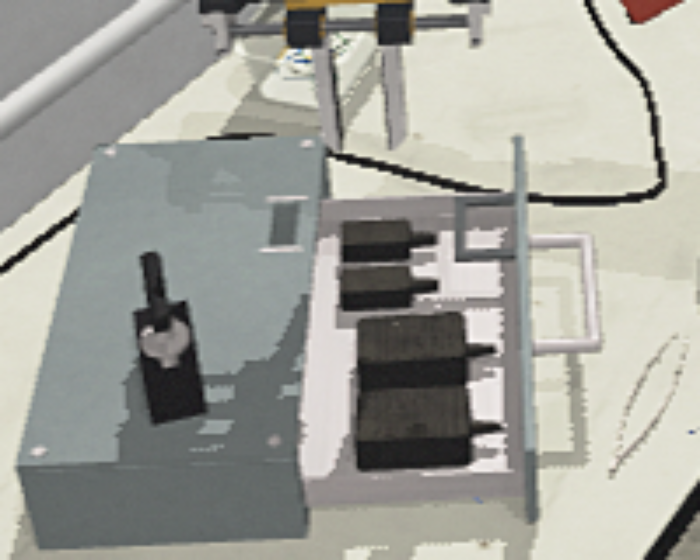

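All four adapters lie flat in the drawer: slims at (375,240) and (375,285), bricks at (410,350) and (415,430). Next I shut it by the bar.

```bash
python3 -m crank '[[0.68,[0.0119,-0.0356,0],[0,0,0]],[0.68,[0.0119,-0.0356,0],[0,0,0]],[0.68,[0.0119,-0.0356,0],[0,0,0]],[0.68,[0.0119,-0.0356,0],[0,0,0]],[0.68,[0,0,0],[0,0,0]],[0.68,[0,0,0.03],[0,0,0]],[0.68,[0,0,0],[0,0,0]],[0.68,[0,0,0],[0,0,0]]]'
python3 -m crank '[[0.68,[0,0,0.03],[0,0,0]],[0.68,[0,0,0.03],[0,0,0]],[0.68,[0,0,0.018],[0,0,0]],[0.68,[0,0,0],[0,0,0]],[1,[0,0,0],[0,0,0]],[1,[0,0,0],[0,0,0]],[1,[0,0,0],[0,0,0]],[1,[0,0,0],[0,0,0]]]'
python3 -c "
from h import *
print(tou(robot.get_obs()['tool_pos'][None]))"
```

```text
time: 36.25
tool_pos: [0.417, 0.2089, 0.1215]
ee_rot: [-3.141, -0.0, 2.166]
wrist_force: [0.3, -0.6, 1.3]
width: 0.0301
finger_force: 0.0
time: 37.05
tool_pos: [0.4178, 0.2091, 0.0452]
ee_rot: [3.139, 0.001, 2.165]
wrist_force: [-1.0, -1.5, 5.0]
width: 0.0087
finger_force: 30.0
[[-0.26398481 -0.00075881]]
```

```bash
python3 -m crank '[[1,[0,0.008,0],[0,0,0]],[1,[0,0.015,0],[0,0,0]],[1,[0,0.02,0],[0,0,0]],[1,[0,0.02,0],[0,0,0]],[1,[0,0.02,0],[0,0,0]],[1,[0,0.02,0],[0,0,0]],[1,[0,0.012,0],[0,0,0]],[1,[0,0.006,0],[0,0,0]]]'
python3 -m crank '[[1,[0,0.003,0],[0,0,0]],[1,[0,0.003,0],[0,0,0]],[1,[0,0.003,0],[0,0,0]],[1,[0,0,0],[0,0,0]]]'
python3 -c "
from h import *
print(tou(robot.get_obs()['tool_pos'][None]))"
```

```text
time: 37.85
tool_pos: [0.5188, 0.2774, 0.0453]
ee_rot: [3.139, 0.001, 2.165]
wrist_force: [-1.6, -1.1, 7.4]
width: 0.009
finger_force: 30.0
time: 38.25
tool_pos: [0.5258, 0.2822, 0.0453]
ee_rot: [3.138, 0.001, 2.165]
wrist_force: [-0.5, -0.3, 5.4]
width: 0.0088
finger_force: 30.0
[[-0.13361153 -0.00030386]]
```

```bash
python3 -m crank '[[1,[0,0.003,0],[0,0,0]],[1,[0,0.002,0],[0,0,0]],[1,[0,0,0],[0,0,0]]]'
python3 -m crank '[[1,[0,0.003,0],[0,0,0]],[1,[0,0.001,0],[0,0,0]],[1,[0,0,0],[0,0,0]]]'
python3 -c "
from h import *
print(tou(robot.get_obs()['tool_pos'][None]))"
```

```text
time: 38.55
tool_pos: [0.5284, 0.284, 0.0452]
ee_rot: [-3.141, 0.001, 2.165]
wrist_force: [-2.7, -2.3, 7.5]
width: 0.009
finger_force: 30.0
time: 38.85
tool_pos: [0.5284, 0.284, 0.0452]
ee_rot: [-3.132, 0.001, 2.165]
wrist_force: [-11.4, -7.2, 14.4]
width: 0.0086
finger_force: 30.0
[[-0.13037813 -0.00029102]]
```

The drawer stopped after exactly 135 mm with the force rising, so it is home. I release the bar and measure the bolt and slot from both views.

```bash
python3 -m crank '[[0.68,[0,0,0],[0,0,0]],[0.68,[0,0,0],[0,0,0]],[0.68,[0,0,-0.03],[0,0,0]],[0.68,[0,0,-0.04],[0,0,0]],[0.68,[0,-0.03,-0.04],[0,0,0]],[0.6,[0,-0.04,-0.04],[0,0,0]],[0.6,[0,-0.04,0],[0,0,-7]],[0.6,[0,-0.03,0],[0,0,-7]]]'
python3 - <<'E'
from h import *
for n in('top','scene'):
    s=snap(n); np.savez(n+'7.npz',**s); w=cloud(s); print(n)
    m=(w[...,2]>.072)&(w[...,2]<.082)&(w[...,1]>.05)&(w[...,0]>.2)&(w[...,0]<.85)
    nn,l,st,ce=cv2.connectedComponentsWithStats(m.astype(np.uint8)); i=1+st[1:,4].argmax()
    P=w[l==i]; print("unit",rect(P),np.median(P[:,2]))
    V=w.reshape(-1,3); u=tou(V); ok=(np.abs(u)<.15).all(1)
    for lo,hi in((.105,.118),(.145,.175)):
        Q=V[ok&(V[:,2]>lo)&(V[:,2]<hi)]; print(lo,rect(Q),len(Q),np.percentile(Q[:,2],80))
    # slot: white end marks and dark opening, by rays on the top plane
    zt=np.median(P[:,2]); uu,vv=np.meshgrid(np.arange(560),np.arange(420)); X=ray(s,np.c_[uu.ravel(),vv.ravel()],zt); xu=tou(X)
    g=s["color"].reshape(-1,3).astype(int); near=(abs(xu[:,0]+.058)<.03)&(abs(xu[:,1]+.055)<.045)
    br=g.sum(1); med=np.median(br[near]); 
    for nm,k in(("white",near&(br>med*1.35)),("dark",near&(br<med*0.8))): 
        if k.sum()>3: print(nm,k.sum(),xu[k].mean(0).round(4),xu[k].min(0).round(4),xu[k].max(0).round(4))
s=np.load('top7.npz'); c=s["color"][150:210,90:230]; cv2.imwrite("pics/c7.png",cv2.resize(c,None,fx=5.6,fy=5.6,interpolation=0)[:,:,::-1])
E
```

```text
time: 39.65
tool_pos: [0.4214, 0.2079, 0.1907]
ee_rot: [3.138, 0.002, 2.415]
wrist_force: [-0.2, -0.4, 0.2]
width: 0.0374
finger_force: 0.0
top
unit (array([0.63424017, 0.35707385]), array([301.8, 174.5]), -55.4384765625) 0.07756052058038976
0.105 (array([0.58491138, 0.42807626]), array([66.7, 35. ]), -40.75065612792969) 219 0.11488882298209767
0.145 (array([0.58565149, 0.42806317]), array([58.2, 14. ]), -43.96220397949219) 151 0.1616197724710862
white 16 [-0.0567 -0.0557] [-0.0686 -0.0827] [-0.0466 -0.0286]
dark 37 [-0.0718 -0.0611] [-0.0832 -0.0987] [-0.0499 -0.014 ]
scene
unit (array([0.63662823, 0.3541748 ]), array([307.2, 168.3]), -55.90239715576172) 0.07626355678285919
0.105 (array([0.69392914, 0.37292261]), array([316.,  50.]), -25.716293334960938) 332 0.11423428253033859
0.145 (array([0.58405817, 0.42594812]), array([61.5, 12. ]), -42.53709411621094) 137 0.16009670354619146
white 19 [-0.0596 -0.062 ] [-0.0734 -0.0853] [-0.0491 -0.0306]
dark 65 [-0.0674 -0.0603] [-0.085 -0.098] [-0.0523 -0.0192]
```

View pics/c7.png

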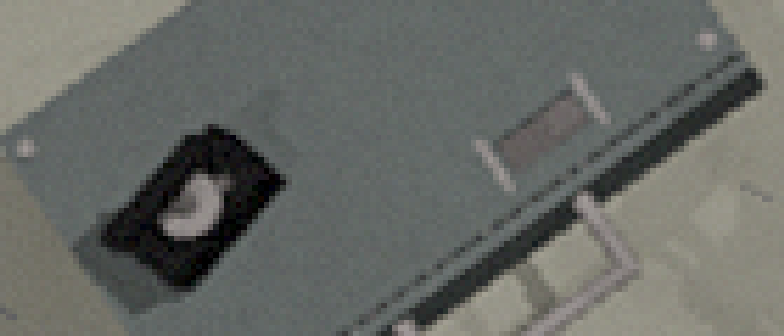

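The top view shows the drawer home. The slot's end marks are at crop (495,165) and (590,99), and the bolt is in its holder at (193,205). I refine the slot centre from the end marks in both views.

Run:
```python
from h import *
for n,pl in(('top',.0775),('scene',.0763)):
  for f in('0','7'):
    s=np.load(n+f+'.npz')
    c=proj(s,np.r_[tow([-.058,-.056]),pl])[0]; u0,v0=np.round(c).astype(int); r=16
    im=s["color"][v0-r:v0+r+1,u0-r:u0+r+1].astype(float); g=cv2.resize(im.sum(2),None,fx=4,fy=4,interpolation=cv2.INTER_CUBIC)
    uu,vv=np.meshgrid((np.arange(g.shape[1])+.5)/4-.5+u0-r,(np.arange(g.shape[0])+.5)/4-.5+v0-r)
    X=ray(s,np.c_[uu.ravel(),vv.ravel()],pl); xu=tou(X); g=g.ravel(); med=np.median(g)
    near=(abs(xu[:,0]+.058)<.02)&(abs(xu[:,1]+.056)<.035); out=[]
    for k in(near&(xu[:,1]>-.056),near&(xu[:,1]<-.056)):
        wt=np.clip(g-med*1.2,0,None)*k; out.append((xu*wt[:,None]).sum(0)/wt.sum())
    out=np.array(out); print(n,f,out.round(4).tolist(),"mid",out.mean(0).round(4),"world",np.round(tow(out.mean(0)),4),"sep",np.linalg.norm(out[0]-out[1]), "dir",np.degrees(np.arctan2(*(out[0]-out[1])[[0,1]])))
    # bolt: handle top ~ .160 plane and collar rays
    V=cloud(s).reshape(-1,3); u=tou(V); Q=V[(np.abs(u)<.15).all(1)&(V[:,2]>.15)&(V[:,2]<.175)]
    print("  bolt",rect(Q)[0].round(4),rect(Q)[2], Q.mean(0).round(4))
```

```text
top 0 [[-0.0591, -0.0295], [-0.0582, -0.0816]] mid [-0.0586 -0.0555] world [0.6188 0.2782] sep 0.05210572097758955 dir -0.9908289880983944
  bolt [0.5855 0.428 ] -41.65335464477539 [0.5849 0.4272 0.1592]
top 7 [[-0.0589, -0.0295], [-0.0582, -0.0816]] mid [-0.0586 -0.0555] world [0.6189 0.2782] sep 0.05214059299098012 dir -0.8137942638856521
  bolt [0.5857 0.4281] -43.96220397949219 [0.5849 0.4272 0.159 ]
scene 0 [[-0.0581, -0.0317], [-0.0613, -0.0842]] mid [-0.0597 -0.0579] world [0.6193 0.2756] sep 0.052624120962764864 dir 3.532446933090484
  bolt [0.5838 0.4262] -42.364620208740234 [0.5811 0.4286 0.158 ]
scene 7 [[-0.0581, -0.0317], [-0.0614, -0.0842]] mid [-0.0597 -0.0579] world [0.6192 0.2756] sep 0.05263347718201193 dir 3.6657340728247427
  bolt [0.584  0.4259] -42.2468376159668 [0.581  0.4287 0.1582]
```

```bash
python3 -m crank '[[0.6,[0,0,0],[0,0,0]]]' >/dev/null; python3 -c "
from h import *
plan(.5848,.427,.134,137.7)"
```

```text
turn 0.2 shift x 27.0 y 271.3 z 55.0 mm | reach 0.724 j6 -0.20
```

```bash
python3 -m crank '[[0.6,[0.0038,0.0387,0],[0,0,0]],[0.6,[0.0038,0.0387,0],[0,0,0]],[0.6,[0.0038,0.0387,0],[0,0,0]],[0.6,[0.0038,0.0387,0],[0,0,0]],[0.6,[0.0038,0.0387,0],[0,0,0]],[0.6,[0.0038,0.0387,0],[0,0,0]],[0.6,[0.0038,0.0387,0],[0,0,0]],[0.6,[0,0,0],[0,0,0]]]' >/dev/null
python3 -m crank '[[0.6,[0,0,0],[0,0,0]],[0.6,[0,0,0],[0,0,0]],[0.6,[0,0,0],[0,0,0]]]'
python3 -c "
from h import *
plan(.5848,.427,.134,137.7)"
```

```text
time: 40.95
tool_pos: [0.5833, 0.4265, 0.1902]
ee_rot: [3.14, 0.001, 2.408]
wrist_force: [0.0, 0.2, -0.3]
width: 0.0376
finger_force: 0.0
turn 0.3 shift x -0.8 y 1.4 z 56.2 mm | reach 0.724 j6 -0.20
```

```bash
python3 -m crank '[[0.6,[-0.001,0.0015,0.02],[0,0,0]],[0.6,[0,0,0.02],[0,0,0]],[0.6,[0,0,0.016],[0,0,0]],[0.6,[0,0,0],[0,0,0]],[0.98,[0,0,0],[0,0,0]],[0.98,[0,0,0],[0,0,0]],[0.98,[0,0,0],[0,0,0]],[0.98,[0,0,0],[0,0,0]]]'
python3 -m crank '[[0.98,[0,0,0],[0,0,0]],[0.98,[0,0,0],[0,0,0]]]'
```

```text
time: 41.75
tool_pos: [0.5854, 0.4278, 0.134]
ee_rot: [3.14, 0.001, 2.409]
wrist_force: [-0.2, -1.0, 5.2]
width: 0.0119
finger_force: 30.0
time: 41.95
tool_pos: [0.5855, 0.4278, 0.1341]
ee_rot: [3.14, 0.001, 2.409]
wrist_force: [-1.3, -0.2, 3.7]
width: 0.0116
finger_force: 30.0
```

```bash
python3 -m crank '[[0.98,[0,0,-0.006],[0,0,0]],[0.98,[0,0,-0.01],[0,0,0]],[0.98,[0,0,-0.012],[0,0,0]],[0.98,[0,0,-0.015],[0,0,0]],[0.98,[0,0,-0.017],[0,0,0]],[0.98,[0,0,0],[0,0,7]],[0.98,[0,0,0],[0,0,7.1]],[0.98,[0,0,0],[0,0,0]]]'
python3 -c "
from h import *
plan(.6198,.2775,.1,123.9)"
```

```text
time: 42.75
tool_pos: [0.5855, 0.4279, 0.1945]
ee_rot: [3.139, 0.0, 2.163]
wrist_force: [-0.4, -0.2, -1.1]
width: 0.0117
finger_force: 30.0
turn 0.0 shift x -143.9 y -55.4 z 94.5 mm | reach 0.679 j6 -0.17
```

```bash
python3 -m crank '[[0.98,[-0.0288,-0.0111,0],[0,0,0]],[0.98,[-0.0288,-0.0111,0],[0,0,0]],[0.98,[-0.0288,-0.0111,0],[0,0,0]],[0.98,[-0.0288,-0.0111,0],[0,0,0]],[0.98,[-0.0288,-0.0111,0.025],[0,0,0]],[0.98,[0,0,0.025],[0,0,0]],[0.98,[0,0,0],[0,0,0]],[0.98,[0,0,0],[0,0,0]]]'
python3 -m crank '[[0.98,[0,0,0],[0,0,0]],[0.98,[0,0,0],[0,0,0]]]'
python3 - <<'E'
from h import *
plan(.6198,.2775,.1,123.9)
for n in('top','scene'):
    s=snap(n); np.savez(n+'8.npz',**s)
    if n=='scene':
        c=proj(s,np.r_[tow([-.058,-.056]),.1])[0].astype(int); cv2.imwrite('pics/s8.png',cv2.resize(s['color'][c[1]-60:c[1]+40,c[0]-50:c[0]+50],None,fx=5.8,fy=5.8,interpolation=2)[:,:,::-1]); print(c)
E
```

```text
time: 43.55
tool_pos: [0.6192, 0.2774, 0.1429]
ee_rot: [-3.141, -0.0, 2.164]
wrist_force: [0.3, -0.2, 0.1]
width: 0.0116
finger_force: 30.0
time: 43.75
tool_pos: [0.6201, 0.2783, 0.1451]
ee_rot: [3.138, 0.001, 2.165]
wrist_force: [-0.0, -0.4, -1.4]
width: 0.0117
finger_force: 30.0
turn 0.1 shift x -0.5 y -0.7 z 45.1 mm | reach 0.679 j6 -0.17
[188 256]
```

View pics/s8.png

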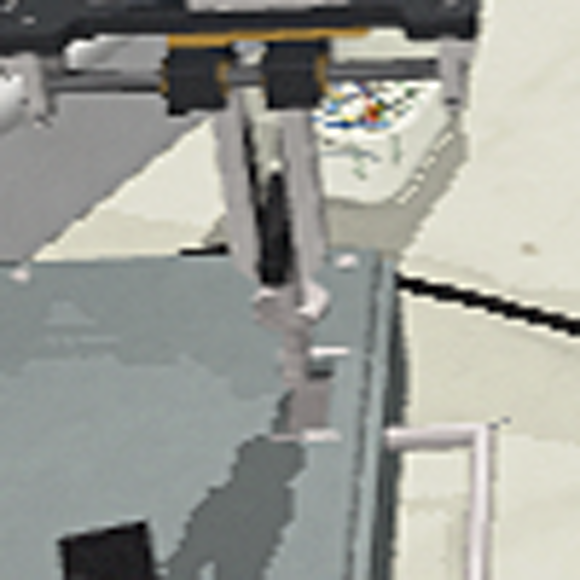

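The bolt hangs upright between the fingers at crop (285,300), just above the slot's marks at (330,350) and (305,435). I lower it in small steps and watch the force.

```bash
python3 -m crank '[[0.98,[-0.0005,-0.0005,0.008],[0,0,0]],[0.98,[0,0,0.007],[0,0,0]],[0.98,[0,0,0.003],[0,0,0]],[0.98,[0,0,0.002],[0,0,0]],[0.98,[0,0,0],[0,0,0]]]'
python3 -m crank '[[0.98,[0,0,0.002],[0,0,0]],[0.98,[0,0,0.002],[0,0,0]],[0.98,[0,0,0],[0,0,0]]]'
```

```text
time: 44.35
tool_pos: [0.619, 0.2763, 0.122]
ee_rot: [-3.14, -0.0, 2.163]
wrist_force: [-1.2, 0.2, -1.5]
width: 0.0118
finger_force: 30.0
time: 44.65
tool_pos: [0.6192, 0.2764, 0.1185]
ee_rot: [-3.141, -0.0, 2.163]
wrist_force: [-0.2, -0.2, -0.8]
width: 0.0116
finger_force: 30.0
```

The head has entered the slot without contact force.

```bash
python3 -m crank '[[0.98,[0,0,0.004],[0,0,0]],[0.98,[0,0,0.004],[0,0,0]],[0.98,[0,0,0.004],[0,0,0]],[0.98,[0,0,0],[0,0,0]],[0.98,[0,0,0],[0,0,0]]]'
python3 -m crank '[[0.98,[0,0,0.003],[0,0,0]],[0.98,[0,0,0.002],[0,0,0]],[0.98,[0,0,0],[0,0,0]],[0.98,[0,0,0],[0,0,0]]]'
```

```text
time: 45.15
tool_pos: [0.6191, 0.2764, 0.1064]
ee_rot: [-3.141, -0.0, 2.163]
wrist_force: [0.2, -0.6, -2.0]
width: 0.0117
finger_force: 30.0
time: 45.55
tool_pos: [0.6192, 0.2764, 0.1017]
ee_rot: [-3.141, 0.0, 2.163]
wrist_force: [0.8, -0.5, -1.4]
width: 0.0117
finger_force: 30.0
```

```bash
python3 -m crank '[[0.98,[0,0,0.001],[0,0,0]],[0.98,[0,0,0.001],[0,0,0]],[0.98,[0,0,0],[0,0,0]],[0.98,[0,0,0],[0,0,0]]]'
python3 -m crank '[[0.98,[0,0,0.001],[0,0,0]],[0.98,[0,0,0],[0,0,0]]]'
```

```text
time: 45.95
tool_pos: [0.6194, 0.2765, 0.1001]
ee_rot: [3.141, 0.0, 2.163]
wrist_force: [0.1, 0.1, -0.2]
width: 0.012
finger_force: 30.0
time: 46.15
tool_pos: [0.6194, 0.2765, 0.1]
ee_rot: [3.141, 0.0, 2.163]
wrist_force: [-2.9, -0.9, 4.8]
width: 0.0118
finger_force: 30.0
```

```bash
python3 -m crank '[[0.98,[0,0,-0.0007],[0,0,0]],[0.98,[0,0,0],[0,0,8.18]],[0.98,[0,0,0],[0,0,8.18]],[0.98,[0,0,0],[0,0,8.18]],[0.98,[0,0,0],[0,0,8.18]],[0.98,[0,0,0],[0,0,8.18]],[0.98,[0,0,0],[0,0,8.18]]]'
python3 -m crank '[[0.98,[0,0,0],[0,0,8.18]],[0.98,[0,0,0],[0,0,8.18]],[0.98,[0,0,0],[0,0,8.18]],[0.98,[0,0,0],[0,0,8.18]],[0.98,[0,0,0],[0,0,8.2]],[0.98,[0,0,0],[0,0,0]],[0.98,[0,0,0],[0,0,0]]]'
```

```text
time: 46.85
tool_pos: [0.6202, 0.2769, 0.1]
ee_rot: [3.139, -0.001, 1.3]
wrist_force: [0.3, 0.2, 2.9]
width: 0.0114
finger_force: 30.0
time: 47.55
tool_pos: [0.6201, 0.2764, 0.1]
ee_rot: [3.141, -0.002, 0.595]
wrist_force: [1.8, 0.1, 3.3]
width: 0.0116
finger_force: 30.0
```

```bash
python3 -m crank '[[0.8,[0,0,0],[0,0,0]],[0.75,[0,0,0],[0,0,0]],[0.7,[0,0,0],[0,0,0]],[0.6,[0,0,0],[0,0,0]],[0.6,[0,0,-0.02],[0,0,0]],[0.6,[0,0,-0.03],[0,0,0]],[0.6,[0,0,-0.04],[0,0,0]],[0.6,[-0.03,0,-0.02],[0,0,0]]]'
python3 -m crank '[[0.6,[-0.045,0,0],[0,0,0]],[0.6,[-0.045,0,0],[0,0,0]],[0.6,[-0.045,0,0],[0,0,0]],[0.6,[-0.045,0,0],[0,0,0]],[0.6,[0,0,0],[0,0,0]],[0.6,[0,0,0],[0,0,0]]]'
python3 - <<'E'
from h import *
for n in('top','scene'):
    s=snap(n); V=cloud(s).reshape(-1,3); u=tou(V)
    k=(np.abs(u-[-.059,-.056])<.06).all(1)&(V[:,2]>.1)&(V[:,2]<.15); Q=V[k]; r=rect(Q); print(n,tou(r[0]).round(4),r[1:],np.percentile(Q[:,2],85))
    b=(abs(V[:,0]-.47)<.06)&(abs(V[:,1]+.315)<.06)&(V[:,2]>.03); print("bottle top",V[b][:,2].max())
    if n=='scene': cv2.imwrite('pics/s9.png',cv2.resize(s['color'][120:380,90:400],None,fx=2.3,fy=2.3)[:,:,::-1])
E
```

```text
time: 48.35
tool_pos: [0.5966, 0.261, 0.2119]
ee_rot: [3.141, -0.005, 0.593]
wrist_force: [0.8, 0.4, 0.0]
width: 0.0374
finger_force: 0.0
time: 48.95
tool_pos: [0.4448, 0.1592, 0.21]
ee_rot: [3.141, -0.002, 0.592]
wrist_force: [0.4, 0.5, 0.2]
width: 0.0377
finger_force: 0.0
top [[-0.059  -0.0551]] (array([60.2, 12.2]), 34.732669830322266) 0.12905663114073937
bottle top 0.18255791032867405
scene [[-0.0615 -0.0556]] (array([59.8, 14.8]), 37.23573303222656) 0.1256142906454925
bottle top 0.1821649682227028
```

View pics/s9.png

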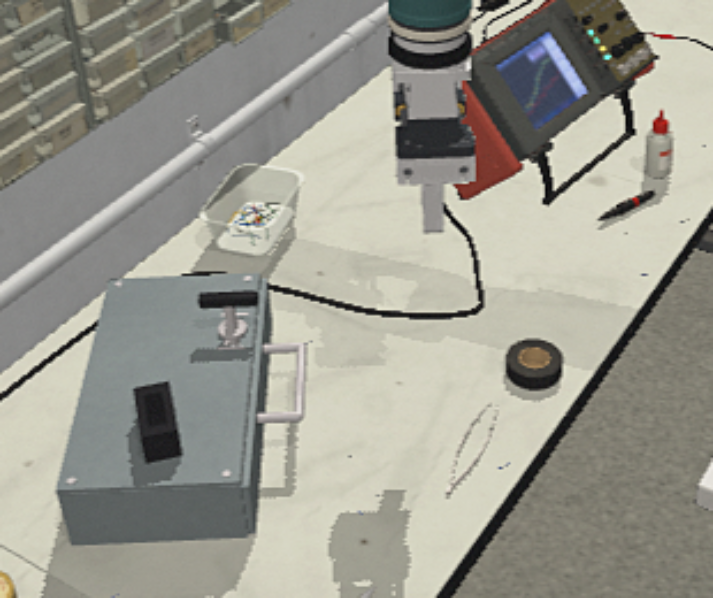

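The drawer is shut and the bolt is seated with its handle along the unit's x, at (230,300). The bottle stands at (658,150), and the gripper touches nothing.

```bash
python3 -c "
from bench import robot
print(robot.close_job())"
```

```text
the job is handed in; nothing more can be done
None
```

The job is handed in: all four adapters are in the drawer, the drawer is fully home, the T-bolt is seated in the slot and turned a quarter turn to lock, and the dropper bottle is still standing.

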